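# Close a two-part plaster mould and set it in the casting stand

### The arm

A 7-joint arm with a two-finger parallel gripper is mounted at the origin on the work surface. World frame = base frame: x ahead of the robot, y to its left, z up, the work surface at z = 0. Lengths are in m, angles in rad, forces in N, time in s.
With the tool pointing down it reaches from about 0.425 to 0.95 m from the base axis. Payload 16.7 kg.
Tool frame: the origin (TCP) lies midway between the tips of the shut fingers; the grasp point (between the pads) lies 19 mm behind it; z points along the fingers, y is the direction in which the jaws open and shut (so a half turn about z gives the same grasp; the last joint's range is limited). The gripper opens to 94 mm and grips with 3 to 60 N. Pads are 16 mm wide; open, the fingers measure 119 mm over their backs; the gripper's body (75 mm by 177 mm) begins 78 mm behind the grasp point.
Start: joints at [-1.492, 0.426, 0.074, 1.606, -0.034, 1.111, -0.067], TCP at [0.153, 0.657, 0.205] pointing down, gripper open.
Joint ranges: [-2.85, 2.85], [-0.5, 2.14], [-1.23, 1.37], [0.21, 2.46], [-1.02, 4.16], [0.16, 2.05], [-2.73, 2.73]. Speed limits (rad/s): [1.89, 1.89, 2.39, 2.39, 3.01, 3.01, 3.01].

### API

Orientations are given as a rotation vector (axis times angle).
In Python, from bench import status, eyes, finish_job, spotter gives the robot as it stands.
- The arm moves only by the shell command python3 -m crank 'ROWS' [FORCE]. ROWS is JSON, a list of rows, each an object of numbers: "jaw": the closure, from -1 (fully open) to 1 (shut); "x", "y", "z": the shift along the world's x, y, z scaled (see below); "yaw": the turn about the world's z scaled (see below). A call has 1 to 12 rows; each row shifts and turns the pose as measured when the row begins; what a row does not reach is not made up. The controller multiplies each number of a shift by 0.4 m and each number of a turn by 180 degrees. A row lasts 1/8 s, in which the tool goes at most 62.5 mm and 10.7 degrees, less where a joint would pass 70% of its speed; a pose out of reach is approached as far as the arm can. A call with a number of a shift or a turn outside -1 to 1 is refused whole. A call with a gripper value outside its range is refused whole. The fingers move at their own pace and stop on an object; FORCE is the grip in N (left out, the last holds). Time passes only in rows, so rows that do not move let the fingers close. It gives the time, the measured TCP pose, the force and the opening at its end, in the units of the state.
- status.get_obs(): the state, without advancing time (a new reading comes with each control period).
- eyes.grab_frame(name): name is "side" or "top" or "wrist"; returns a dict with "pixels" (480x640x3 uint8, red, green, blue), "K" (3x3 intrinsics, pixels), "k1" (the pictures are not rectified: a ray, as slopes to the right and down, at radius r is drawn at 1 + k1 r^2 times it, then the intrinsics apply), "R" (3x3) and "t" (3): a world point X has camera coordinates R X + t. Camera axes: x right, y down, z forward; pixel columns grow to the right and rows downward; lengths in m; the calibration is good to about 2 mm. A picture is of the moment at which its call begins. There is no depth.
- finish_job(): hands the job in, once; it reports no verdict.
Trained networks look in a picture, given as the dict that the camera call returned (one of the last four; its "shot" number tells which), for a name from the list of things; names that differ only in an ending like _2 or _b are one class to them, and where a whole thing is asked for, a point or a joint stands for the part that bears it (a point fixed in the world has none). Each returns a list of dicts, best first, with "score" (0 to 1); they miss things now and then, are a little off and sometimes report something else, mostly with a low value. They report only what shows in the picture. A call takes as long as a camera call. They do not tell look-alikes from the thing itself.
- spotter.trace(label, picture): "mask" (480x640 bool, what is visible of it) and "at" ([column, row] as shares, 0 to 1, of the picture: columns of its width, rows of its height, amid what is visible of it).
- spotter.place_of(label, picture): "at" ([column, row] as shares, 0 to 1, of the picture: columns of its width, rows of its height: a listed point, or the origin of a listed thing).
The state is a dict: "clock": time; "joints": joint angles; "qvel": joint speeds; "effort": joint torques, N m; "eef_pos": TCP position; "ee_rot": TCP orientation; "wrist_force": force on the tool from outside, world axes, zero at the start; "moment": the same for the moment, N m; "opening": finger opening in m.
Only numpy, scipy, OpenCV 4.12 (cv2) and the standard library are available. Lean on these libraries where they do the work, as an engineer would, in place of code of your own. Each camera call takes 0.05 s, during which the arm holds its last target.

### The job

Bring the two plaster mould halves together on the bench, seam to seam with the bumps in the sockets, then lift them as one closed mould and push it, pour hole up, down between the cheeks of the tilted casting stand until its foot is fully home; press it firmly onto the toe rest for a moment (about a kilogram's push, without ramming it) before letting go. Keep the mould closed all the way from the bench to the stand, do not let either half topple, and leave the other things where they are.

Things in the scene. Friction and masses are not known exactly. Their poses are not given: they have to be found in the camera images.
- socket_half: White plaster mould half, blue band near the top, standing loose on the bench: 60 mm wide (its x), 24 thick (y), 100 tall (z), about 0.17 kg. Origin: centre of its underside. Its face at y=+12 is the seam face, with a 16 mm wide cavity open at the top (pour hole) and two square sockets, 16 x 16 mm, 9 deep, centred at (x,z) = (-19,30) and (+19,68). Back and ends are flat.
- bump_half: White plaster mould half, terracotta band near the top, standing loose to the robot's left of the other half, seam face roughly towards it. Same size, mass, origin and axes (seam face at y=+12). Two round bumps, 13 mm across, stand 6 mm out of the seam face at (x,z) = (+19,30) and (-19,68). Fingers can take it by its ends, 60 mm apart.
- seam (a point): Point on the socket half: foot of its seam face, (x,y,z) = (0,12,0) mm. When joined, the bump half's own point (0,12,0) lies here, that half turned by half a turn about vertical; the pair is 48 mm across the seam. Bumps have 1.5 mm play in the sockets and nothing but a squeeze across both halves holds them together. Pushed, either half slides on the bench.
- cradle: Tilted cradle of the green casting stand, fixed to the bench. Origin: middle of the top of its toe rest, 62 mm above the bench. Its z runs up the cradle and leans 25 degrees from vertical to its -x side, towards the robot; y is level. The mould stands along z, foot on the toe rest, seam parallel to xz, either half on either side. Back slab: face at x=-32 mm, z up to 58. Front lip: face at x=+32, z to 22.
- toe_rest: Black rubber plate at the bottom of the cradle, 72 x 66 mm, fixed to it, same origin and axes as the cradle (its top is z=0). It does not give. Pressing home means pushing the mould onto it along -z with about 10 N (a kilogram) after the foot is felt to land; the cheeks alone resist with 3 to 10 N on the way down.
- mouth (a point): Point on the cradle at (0,0,46) mm, level with the tops of its two cheeks, which are 50 mm long in x. Fixed steel cheek: face at y=-25; brass spring cheek: face at y=+22 when empty. Both are straight up to z=31, then flare outward (4 and 6 mm) to z=46. The 48 mm mould must push the brass cheek aside as it goes down, rubbing on both. A bracket stands beyond it, to y=+67, z below 12.
- spring_cheek (a joint): Slide of the brass cheek along the cradle's +y, in m: 0 when empty, 0.001 to 0.002 with the mould between the cheeks (whose middle then lies at about y=-1 to 0 mm), at most 0.012. The spring pushes with 1.8 N at 0 and 0.3 N more per mm.
- blue_jar: Bystander: small closed glaze jar, blue lid, 42 mm across, 55 tall. Leave it alone.
- yellow_jar: Bystander: small closed glaze jar, yellow lid, 42 mm across, 55 tall. Leave it alone.
- bowl: Bystander: blue glazed bowl, 100 mm across, 45 tall. Leave it alone.
- mug: Bystander: terracotta mug, 72 mm across, 80 tall. Leave it alone.
- brush: Bystander: brush lying flat. Leave it alone.
- test_tile: Bystander: white glazed tile, 70 x 45 x 8 mm, lying flat. Leave it alone.
- clay_weight: Bystander: dark steel disc weight, 60 mm across, 25 tall. Leave it alone.
There are look-alikes about, which are no part of the job. What is shaped like the socket_half but black or purple is not meant.

How it is judged:
By the outcome, as a careful person would: the job done as asked, in the order asked, and still so for the second after the job is handed in, with the robot touching nothing.
It also fails if it takes over 72 s, if anything falls off the work surface, if the arm or the gripper's body presses on something with over 40 N, if the wrist force passes 120 N, or if a joint passes its speed limit or range.

## Working session

There is one attempt and no reset: what is moved stays moved. The work goes in short steps, Python scripts to look and compute and a shell command to move; the robot and the scene stay as the last step left them, time stands still between calls to the robot, and variables do not carry over. Pictures are saved under pics/ and viewed, and the job is handed in when it is done.

```bash
ls -la; mkdir -p pics
cat > h.py <<'E'
import numpy as np, cv2
from bench import status, eyes, finish_job, spotter
def save(p,name,crop=None,scale=1):
    im=p["pixels"][:,:,::-1]
    if crop: c0,r0,c1,r1=crop; im=im[r0:r1,c0:c1]
    if scale!=1: im=cv2.resize(im,None,fx=scale,fy=scale,interpolation=cv2.INTER_CUBIC)
    cv2.imwrite("pics/"+name+".png",im)
def ray(p,px):
    K=np.array(p["K"]);k1=p["k1"];R=np.array(p["R"]);t=np.array(p["t"])
    d=np.array([k1,0,0,0,0.0])
    u=cv2.undistortPoints(np.array([[px]],float),K,d)[0,0]
    return -R.T@t, R.T@np.array([u[0],u[1],1.0])
def onz(p,px,z):
    o,d=ray(p,px); return o+d*(z-o[2])/d[2]
def proj(p,X):
    R=np.array(p["R"]);t=np.array(p["t"])
    q=cv2.projectPoints(np.atleast_2d(np.array(X,float)),cv2.Rodrigues(R)[0],t,np.array(p["K"]),np.array([p["k1"],0,0,0,0.0]))[0]
    return q[:,0]
E
python3 - <<'E'
from h import *
o=status.get_obs()
for k,v in o.items(): print(k,np.round(v,4))
for n in ("side","top","wrist"):
    p=eyes.grab_frame(n); save(p,n+"0"); print(n,p["shot"],p["k1"],np.round(p["K"],1).tolist(),"cam",np.round(-np.array(p["R"]).T@p["t"],3))
E
```

```text
total 12
drwxr-xr-x  3 agent agent 4096 Dec  6 13:54 .
drwxr-xr-x 23 root  root  4096 Dec  6 13:54 ..
drwxr-xr-x  2 agent agent 4096 Dec  6 13:54 pics
clock 0.0
joints [-1.4915  0.4267  0.0739  1.6066 -0.0341  1.1108 -0.0671]
qvel [ 0.001   0.001  -0.0015 -0.0006 -0.0006 -0.0002 -0.001 ]
effort [-5.00000e-04 -9.35819e+01  3.66680e+00 -4.54209e+01 -4.88000e-02
  2.01000e-02  2.00000e-04]
eef_pos [0.153  0.657  0.2048]
ee_rot [-3.587e-01 -3.121e+00  2.000e-03]
wrist_force [0.6299 0.5675 0.1441]
moment [ 0.0759 -0.0015  0.0076]
opening 0.0938
side 1 -0.02350650043667092 [[459.3, 0.0, 324.9], [0.0, 459.3, 238.8], [0.0, 0.0, 1.0]] cam [0.229 0.678 0.731]
top 2 -0.1913801635103324 [[577.1, 0.0, 307.4], [0.0, 577.1, 245.3], [0.0, 0.0, 1.0]] cam [0.429 0.095 1.385]
wrist 3 -0.020759884158311367 [[330.6, 0.0, 326.6], [0.0, 330.6, 241.0], [0.0, 0.0, 1.0]] cam [0.089 0.673 0.385]
```

View pics/side0.png

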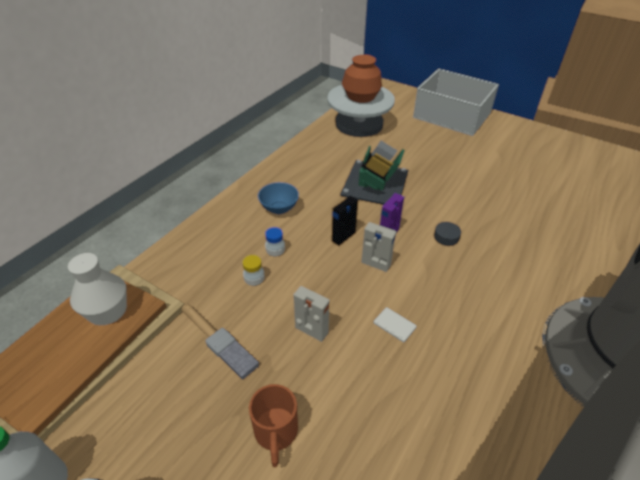

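View pics/top0.png

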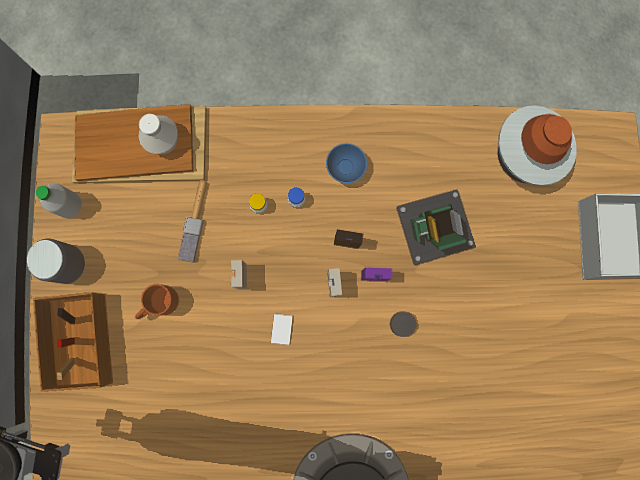

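View pics/wrist0.png

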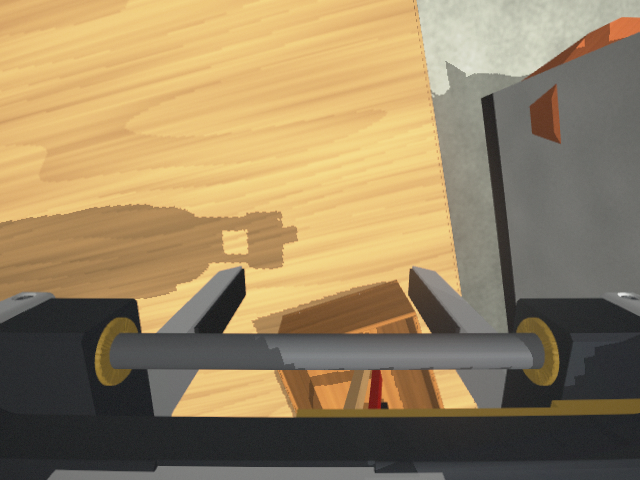

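```bash
cat >> h.py <<'E'
from scipy.optimize import minimize
def boxcorners(x,y,yaw,w=.06,d=.024,h=.1):
    c,s=np.cos(yaw),np.sin(yaw)
    return np.array([[x+c*a-s*b,y+s*a+c*b,z] for a in(-w/2,w/2) for b in(-d/2,d/2) for z in(0,h)])
def sil(p,P):
    q=proj(p,P); hull=cv2.convexHull(np.round(q*16).astype(np.int32))
    m=np.zeros((480,640),np.uint8); cv2.fillConvexPoly(m,hull,255,lineType=cv2.LINE_AA,shift=4)
    return m/255.
def fitbox(views,x0):
    def cost(v):
        c=0
        for p,m in views:
            s=sil(p,boxcorners(*v)); c+=1-np.minimum(s,m).sum()/np.maximum(s,m).sum()
        return c
    best=None
    for dy in (-.3,0,.3):
        r=minimize(cost,[x0[0],x0[1],x0[2]+dy],method='Nelder-Mead',options=dict(initial_simplex=[[x0[0],x0[1],x0[2]+dy],[x0[0]+.02,x0[1],x0[2]+dy],[x0[0],x0[1]+.02,x0[2]+dy],[x0[0],x0[1],x0[2]+dy+.2]],xatol=1e-4,fatol=1e-4,maxiter=300))
        if best is None or r.fun<best.fun: best=r
    return best.x,best.fun
E
python3 - <<'E'
from h import *
import pickle
T=eyes.grab_frame("top");S=eyes.grab_frame("side")
pickle.dump((T,S),open("ts0.pkl","wb"))
save(T,"top_crop",(210,170,490,360),2.8)
save(S,"side_crop",(220,130,480,360),3)
for n in ("socket_half","bump_half","cradle","mouth","toe_rest","spring_cheek","seam"):
  for nm,p in(("top",T),("side",S)):
    try:
        a=spotter.trace(n,p)
        print(n,nm,"trace",[(round(d["score"],2),np.round(np.array(d["at"])*[640,480],1).tolist(),int(d["mask"].sum())) for d in a[:5]])
        pickle.dump(a,open(f"m_{n}_{nm}.pkl","wb"))
    except Exception as e: print(n,nm,"trace err",e)
    try:
        a=spotter.place_of(n,p)
        print(n,nm,"place",[(round(d["score"],2),np.round(np.array(d["at"])*[640,480],1).tolist()) for d in a[:5]])
    except Exception as e: print(n,nm,"place err",e)
E
```

```text
socket_half top trace [(0.78, [334.7, 283.5], 304), (0.77, [349.8, 237.6], 400), (0.69, [377.8, 278.1], 383)]
socket_half top place [(0.82, [332.5, 284.8]), (0.78, [346.0, 242.1]), (0.73, [373.6, 279.9])]
socket_half side trace [(0.91, [393.9, 212.3], 645), (0.88, [376.9, 247.3], 1273), (0.81, [342.7, 219.5], 1056)]
socket_half side place [(0.79, [342.8, 237.6]), (0.68, [374.2, 265.0]), (0.55, [386.0, 234.9])]
bump_half top trace [(0.8, [238.6, 275.0], 403)]
bump_half top place [(0.93, [237.0, 276.5])]
bump_half side trace [(0.95, [311.1, 312.5], 1524)]
bump_half side place [(0.95, [308.6, 331.7])]
cradle top trace [(0.76, [441.4, 228.8], 1655)]
cradle top place [(0.61, [443.4, 224.3])]
cradle side trace [(0.94, [379.0, 161.7], 1243), (0.62, [272.7, 242.1], 483)]
cradle side place [(0.71, [377.4, 162.9])]
mouth top trace [(0.79, [440.2, 226.2], 1652)]
mouth top place [(0.58, [450.8, 226.7])]
mouth side trace [(0.93, [380.4, 160.3], 1353), (0.49, [281.8, 197.2], 1040)]
mouth side place [(0.7, [383.1, 149.9])]
toe_rest top trace [(0.94, [440.7, 220.3], 429), (0.34, [196.7, 230.3], 1016
[... 369 characters left out ...]
t_tile, toe_rest, yellow_jar
spring_cheek side trace [(0.72, [380.0, 161.8], 314)]
spring_cheek side place err it knows: blue_jar, bowl, brush, bump_half, clay_weight, cradle, mouth, mug, seam, socket_half, test_tile, toe_rest, yellow_jar
seam top trace [(0.85, [350.6, 240.5], 419), (0.83, [374.8, 273.2], 386), (0.3, [257.5, 204.2], 283)]
seam top place [(0.83, [348.1, 247.5]), (0.63, [328.0, 287.5]), (0.35, [439.1, 223.2])]
seam side trace [(0.83, [390.6, 210.1], 655), (0.68, [341.6, 222.9], 1016), (0.66, [376.6, 246.3], 1251), (0.57, [276.9, 242.5], 455)]
seam side place [(0.79, [347.8, 243.8]), (0.62, [373.8, 265.8]), (0.61, [391.3, 235.1]), (0.61, [378.6, 161.2]), (0.26, [395.0, 324.6])]
```

```bash
ls pics
```

```text
side0.png
side_crop.png
top0.png
top_crop.png
wrist0.png
```

View pics/top_crop.png

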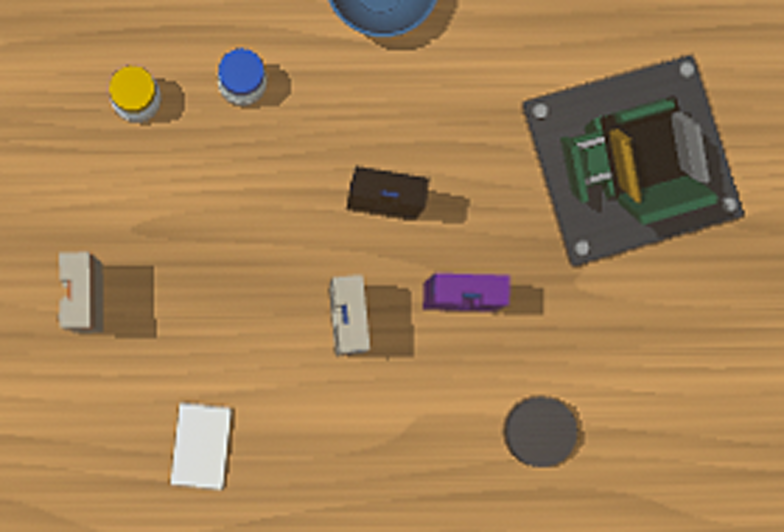

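View pics/side_crop.png

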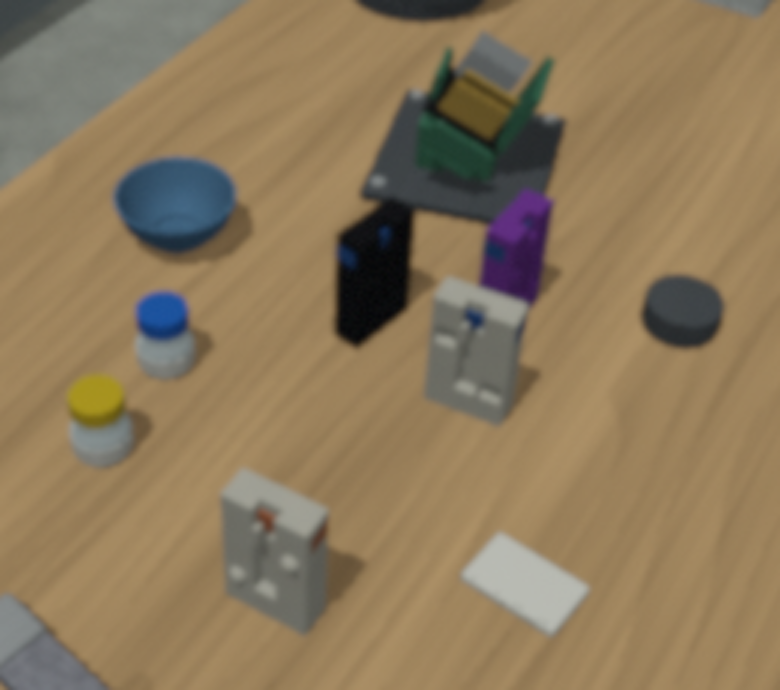

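Run:
```python
from h import *
import pickle
T,S=pickle.load(open("ts0.pkl","rb"))
L=lambda n,v:pickle.load(open(f"m_{n}_{v}.pkl","rb"))
def pick(a,at): return min(a,key=lambda d:np.hypot(*(np.array(d["at"])*[640,480]-at)))["mask"].astype(float)
for n,t,s in (("socket_half",(334,283),(377,247)),("bump_half",(238,275),(311,312))):
    mt=pick(L(n,"top"),t);ms=pick(L(n,"side"),s)
    g=onz(T,t,.09)
    for vs,l in (([(T,mt),(S,ms)],"both"),([(T,mt)],"top"),([(S,ms)],"side")):
        x,f=fitbox(vs,[g[0],g[1],np.pi/2]); print(n,l,np.round(x[:2]*1000,1),round(np.degrees(x[2]),1),round(f,3))
for n,t,s,z in (("cradle",(443.4,224.3),(377.4,162.9),.062),("mouth",(450.8,226.7),(383.1,149.9),.1037),("cradle-toe",(437.6,221.5),(379.2,162.2),.062)):
    print(n,np.round(onz(T,t,z),4),np.round(onz(S,s,z),4))
for n,t,z in (("purple",(377,274),.1),("black",(348,239),.1)): print(n,np.round(onz(T,t,z),3))
```

```text
socket_half both [497.8  35.9] 6.6 0.319
socket_half top [498.2  33.5] 3.5 0.241
socket_half side [497.3  36.9] 6.9 0.074
bump_half both [519.5 255.8] 0.1 0.227
bump_half top [519.8 255.2] 182.4 0.171
bump_half side [519.  256.8] -2.8 0.046
cradle [ 0.6323 -0.2237  0.062 ] [ 0.6354 -0.2228  0.062 ]
mouth [ 0.6203 -0.2306  0.1037] [ 0.6247 -0.2246  0.1037]
cradle-toe [ 0.639  -0.2101  0.062 ] [ 0.6331 -0.2281  0.062 ]
purple [ 0.515 -0.06   0.1  ]
black [0.594 0.004 0.1  ]
```

```bash
python3 -m crank '[{"x":0.079,"y":-0.122,"z":0.022,"yaw":-0.039},{"x":0.079,"y":-0.122,"z":0.022,"yaw":-0.039},{"x":0.079,"y":-0.122,"z":0.022,"yaw":-0.039},{"x":0.079,"y":-0.122,"z":0.022,"yaw":-0.039},{"x":0.079,"y":-0.122,"z":0.022,"yaw":-0.039},{"x":0.079,"y":-0.122,"z":0.022,"yaw":-0.039},{"x":0.079,"y":-0.122,"z":0.022,"yaw":-0.039},{"x":0.079,"y":-0.122,"z":0.022,"yaw":-0.039},{"x":0.079,"y":-0.122,"z":0.022,"yaw":-0.039},{"x":0.079,"y":-0.122,"z":0.022,"yaw":-0.039},{"x":0.079,"y":-0.122,"z":0.022,"yaw":-0.039},{"x":0,"yaw":0}]'
cat >> h.py <<'E'
from scipy.spatial.transform import Rotation as Ro
def tool():
    o=status.get_obs(); R=Ro.from_rotvec(o["ee_rot"]).as_matrix()
    print("t",round(o["clock"],2),"tcp",np.round(np.array(o["eef_pos"])*1000,1),"jaw az %.1f"%np.degrees(np.arctan2(R[1,1],R[0,1])),"z",np.round(R[:,2],3),"F",np.round(o["wrist_force"],1),"M",np.round(o["moment"],2),"open",round(o["opening"]*1000,1),"q",np.round(o["joints"],2))
    return o,R
E
python3 - <<'E'
from h import *
tool()
p=eyes.grab_frame("wrist"); save(p,"wrist1")
R=np.array(p["R"]);print(np.round(-R.T@p["t"],3),np.round(R[2],3))
E
```

```text
t 1.55 tcp [153.1 657.4 205.5] jaw az 76.9 z [-0. -0. -1.] F [ 0.7 -0.1 -0.1] M [-0.06  0.03  0.02] open 94.1 q [-1.49  0.43  0.07  1.61 -0.03  1.11 -0.07]
[0.089 0.673 0.386] [ 0.224 -0.052 -0.973]validation failed for argument at $[0]...
```

View pics/wrist1.png

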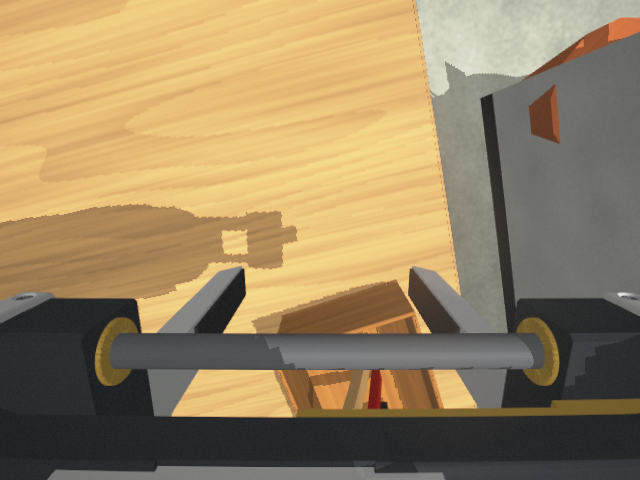

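```bash
python3 -m crank '[{"jaw":-1,"x":0.079,"y":-0.122,"z":0.022,"yaw":-0.039},{"jaw":-1,"x":0.079,"y":-0.122,"z":0.022,"yaw":-0.039},{"jaw":-1,"x":0.079,"y":-0.122,"z":0.022,"yaw":-0.039},{"jaw":-1,"x":0.079,"y":-0.122,"z":0.022,"yaw":-0.039},{"jaw":-1,"x":0.079,"y":-0.122,"z":0.022,"yaw":-0.039},{"jaw":-1,"x":0.079,"y":-0.122,"z":0.022,"yaw":-0.039},{"jaw":-1,"x":0.079,"y":-0.122,"z":0.022,"yaw":-0.039},{"jaw":-1,"x":0.079,"y":-0.122,"z":0.022,"yaw":-0.039},{"jaw":-1,"x":0.079,"y":-0.122,"z":0.022,"yaw":-0.039},{"jaw":-1,"x":0.079,"y":-0.122,"z":0.022,"yaw":-0.039},{"jaw":-1,"x":0.079,"y":-0.122,"z":0.022,"yaw":-0.039},{"jaw":-1,"x":0,"y":0,"z":0,"yaw":0}]'
python3 - <<'E'
from h import *
tool()
p=eyes.grab_frame("wrist"); save(p,"wrist2")
R=np.array(p["R"]);print(np.round(-R.T@p["t"],3),np.round(R[2],3))
E
```

```text
clock: 3.1
eef_pos: [0.5077, 0.1012, 0.3067]
ee_rot: [-2.276, -2.164, -0.013]
wrist_force: [0.6, 1.2, -0.4]
opening: 0.0942
t 3.1 tcp [507.7 101.2 306.7] jaw az -2.9 z [ 0.005  0.006 -1.   ] F [ 0.6  1.2 -0.4] M [-0.02  0.07  0.03] open 94.2 q [-0.92  0.07  0.65  1.86 -0.05  1.22 -0.31]
[0.511 0.167 0.487] [-0.006 -0.223 -0.975]
```

View pics/wrist2.png

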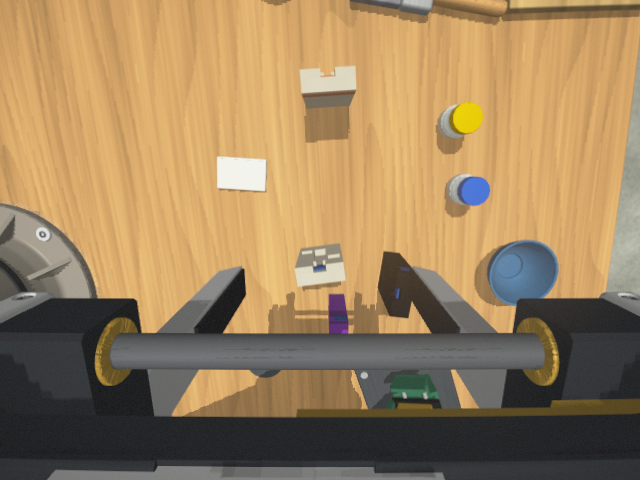

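Run:
```python
import cv2
im=cv2.imread("pics/wrist2.png")
a=cv2.resize(im[50:150,270:390],None,fx=5,fy=5,interpolation=cv2.INTER_CUBIC);b=cv2.resize(im[235:300,280:360],None,fx=5,fy=5,interpolation=cv2.INTER_CUBIC)
import numpy as np
o=np.zeros((500,800,3),np.uint8);o[:500,:600]=a;cv2.imwrite("pics/w2a.png",o[:,:600]);cv2.imwrite("pics/w2b.png",b)
```

```text
(no output)
```

View pics/w2a.png

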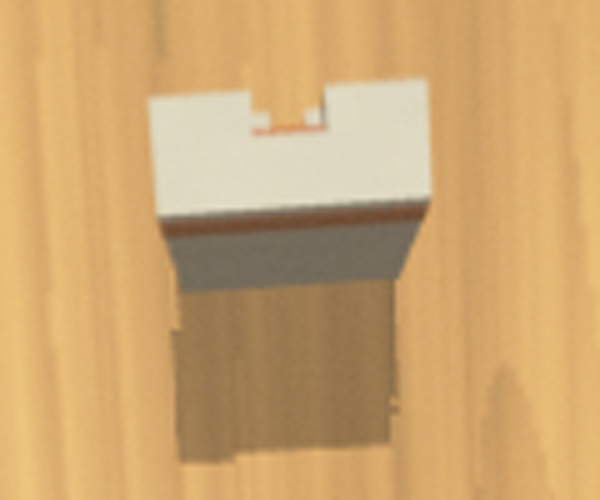

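View pics/w2b.png

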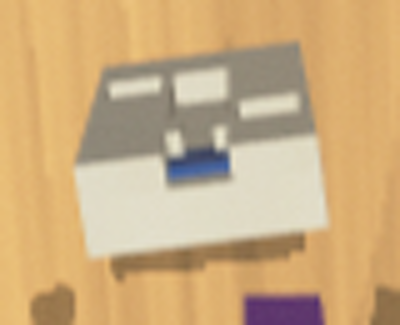

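```bash
python3 -m crank '[{"jaw":-1,"x":0.0075,"y":0.097,"z":-0.06,"yaw":0.055},{"jaw":-1,"x":0.0075,"y":0.097,"z":-0.06,"yaw":0.055},{"jaw":-1,"x":0.0075,"y":0.097,"z":-0.06,"yaw":0.055},{"jaw":-1,"x":0.0075,"y":0.097,"z":-0.06,"yaw":0.055},{"jaw":-1,"x":0,"y":0,"z":0,"yaw":0}]'
python3 - <<'E'
from h import *
tool()
E
```

```text
clock: 3.78
eef_pos: [0.5145, 0.2689, 0.2066]
ee_rot: [-1.353, -2.825, -0.014]
wrist_force: [-0.4, -0.2, -0.2]
opening: 0.0941
t 3.77 tcp [514.5 268.9 206.6] jaw az 38.8 z [-0.004  0.012 -1.   ] F [-0.4 -0.2 -0.2] M [-0.11 -0.01  0.04] open 94.1 q [-0.97  0.29  0.47  1.84 -0.16  1.04  0.24]
```

```bash
python3 -m crank '[{"jaw":-1,"x":0.003,"y":-0.008,"z":-0.035,"yaw":-0.055},{"jaw":-1,"x":0.003,"y":-0.008,"z":-0.035,"yaw":-0.055},{"jaw":-1,"x":0.003,"y":-0.008,"z":-0.035,"yaw":-0.055},{"jaw":-1,"x":0.003,"y":-0.008,"z":-0.035,"yaw":-0.055},{"jaw":-1,"x":0,"y":0,"z":0,"yaw":0}]'
python3 - <<'E'
from h import *
tool()
p=eyes.grab_frame("wrist"); save(p,"wrist3")
for dy in (-2,0,2):
    print(proj(p,boxcorners(.5195,.2558,np.radians(dy))[1::2]).round(0).tolist())
E
```

```text
clock: 4.4
eef_pos: [0.5166, 0.2574, 0.1507]
ee_rot: [-2.254, -2.179, -0.019]
wrist_force: [-1.1, 0.3, 0.2]
opening: 0.0941
t 4.4 tcp [516.6 257.4 150.7] jaw az -2.0 z [ 0.004  0.013 -1.   ] F [-1.1  0.3  0.2] M [-0.06  0.07  0.01] open 94.1 q [-1.04  0.36  0.59  1.92 -0.26  0.93 -0.36]
[[289.0, 276.0], [288.0, 244.0], [370.0, 276.0], [371.0, 244.0]]
[[289.0, 277.0], [287.0, 245.0], [371.0, 274.0], [371.0, 243.0]]
[[290.0, 278.0], [287.0, 247.0], [371.0, 273.0], [370.0, 241.0]]
```

View pics/wrist3.png

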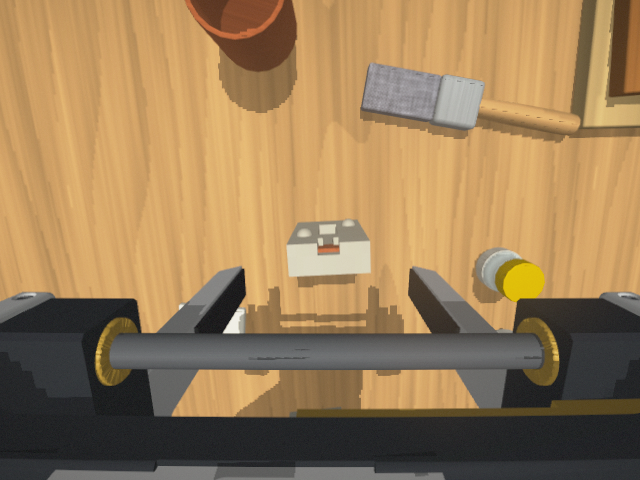

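```bash
python3 -m crank '[{"jaw":-1,"x":0.004,"y":-0.002,"z":-0.09,"yaw":0.008},{"jaw":-1,"x":0.003,"y":-0.001,"z":-0.09,"yaw":0.006},{"jaw":-1,"x":0,"y":0,"z":-0.09,"yaw":0},{"jaw":-1,"x":0,"y":0,"z":-0.018,"yaw":0},{"jaw":0.4,"x":0,"y":0,"z":0,"yaw":0},{"jaw":1,"x":0,"y":0,"z":0,"yaw":0},{"jaw":1,"x":0,"y":0,"z":0,"yaw":0},{"jaw":1,"x":0,"y":0,"z":0,"yaw":0}]' 25
python3 - <<'E'
from h import *
tool()
E
```

```text
clock: 5.45
eef_pos: [0.5227, 0.2612, 0.0423]
ee_rot: [-2.176, -2.254, -0.04]
wrist_force: [-0.1, 0.6, -2.0]
opening: 0.06
t 5.45 tcp [522.7 261.2  42.3] jaw az 2.0 z [ 0.012  0.024 -1.   ] F [-0.1  0.6 -2. ] M [-0.08  0.07 -0.03] open 60.0 q [-0.94  0.51  0.49  1.98 -0.38  0.71 -0.18]
```

```bash
python3 -m crank '[{"jaw":1,"x":0,"y":0,"z":0.025,"yaw":0},{"jaw":1,"x":0,"y":0,"z":0.01,"yaw":0.055},{"jaw":1,"x":0,"y":0,"z":0,"yaw":0.055},{"jaw":1,"x":0,"y":0,"z":0,"yaw":0.055},{"jaw":1,"x":0,"y":0,"z":0,"yaw":0.055},{"jaw":1,"x":0,"y":0,"z":0,"yaw":0.055},{"jaw":1,"x":0,"y":0,"z":0,"yaw":0.055},{"jaw":1,"x":0,"y":0,"z":0,"yaw":0.055},{"jaw":1,"x":0,"y":0,"z":0,"yaw":0.055},{"jaw":1,"x":0,"y":0,"z":0,"yaw":0}]'
python3 - <<'E'
from h import *
tool()
p=eyes.grab_frame("wrist"); save(p,"wrist4")
E
```

```text
clock: 6.7
eef_pos: [0.525, 0.2608, 0.0635]
ee_rot: [-0.172, -3.119, -0.026]
wrist_force: [0.4, -0.5, -1.0]
opening: 0.0597
t 6.7 tcp [525.  260.8  63.5] jaw az 83.7 z [-0.017  0.017 -1.   ] F [ 0.4 -0.5 -1. ] M [ 0.01 -0.08 -0.02] open 59.7 q [-0.66  0.45  0.14  1.93 -0.12  0.77  1.01]
```

View pics/wrist4.png

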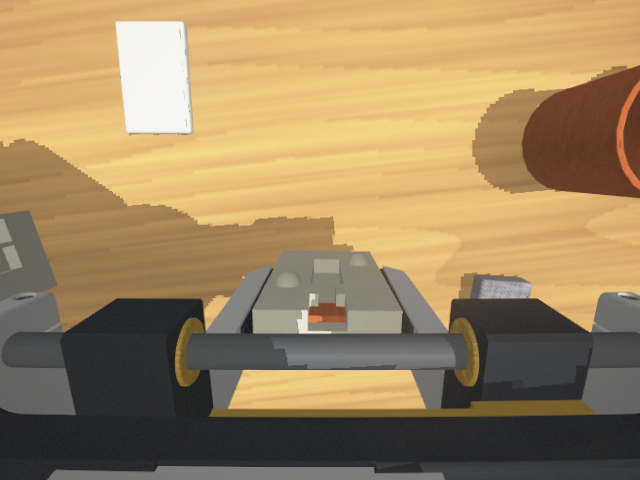

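```bash
python3 -m crank '[{"jaw":1,"x":0,"y":0,"z":-0.03,"yaw":0},{"jaw":1,"x":0,"y":0,"z":-0.016,"yaw":0},{"jaw":1,"x":0,"y":0,"z":-0.006,"yaw":0}]'
python3 - <<'E'
from h import *
tool()
E
```

```text
clock: 7.12
eef_pos: [0.5253, 0.2608, 0.0419]
ee_rot: [-0.187, -3.119, -0.025]
wrist_force: [-4.3, -4.1, 32.5]
opening: 0.06
t 7.12 tcp [525.3 260.8  41.9] jaw az 83.1 z [-0.016  0.017 -1.   ] F [-4.3 -4.1 32.5] M [-1.79  1.35 -0.19] open 60.0 q [-0.66  0.49  0.14  1.94 -0.13  0.73  1.01]
```

```bash
python3 -m crank '[{"jaw":0.3,"x":0,"y":0,"z":0.001,"yaw":0},{"jaw":-1,"x":0,"y":0,"z":0,"yaw":0},{"jaw":-1,"x":0,"y":0,"z":0,"yaw":-0.058},{"jaw":-1,"x":0,"y":0,"z":0,"yaw":-0.058},{"jaw":-1,"x":0,"y":0,"z":0,"yaw":-0.058},{"jaw":-1,"x":0,"y":0,"z":0,"yaw":-0.058},{"jaw":-1,"x":0,"y":0,"z":0,"yaw":-0.058},{"jaw":-1,"x":0,"y":0,"z":0,"yaw":-0.058},{"jaw":-1,"x":0,"y":0,"z":0,"yaw":-0.058},{"jaw":-1,"x":0,"y":0,"z":0,"yaw":-0.058},{"jaw":-1,"x":0,"y":0,"z":0,"yaw":0}]'
python3 - <<'E'
from h import *
tool()
E
```

```text
clock: 8.5
eef_pos: [0.5255, 0.2616, 0.0417]
ee_rot: [-2.274, -2.166, -0.038]
wrist_force: [-0.5, -0.2, 1.0]
opening: 0.0937
t 8.5 tcp [525.5 261.6  41.7] jaw az -2.8 z [ 0.017  0.017 -1.   ] F [-0.5 -0.2  1. ] M [-0.11  0.09 -0.04] open 93.7 q [-0.98  0.52  0.53  1.98 -0.41  0.72 -0.25]
```

```bash
python3 -m crank '[{"jaw":-1,"x":0,"y":0,"z":0,"yaw":-0.058},{"jaw":-1,"x":0,"y":0,"z":0,"yaw":-0.058},{"jaw":-1,"x":0,"y":0,"z":0,"yaw":-0.058},{"jaw":-1,"x":0,"y":0,"z":0,"yaw":-0.058},{"jaw":-1,"x":0,"y":0,"z":0,"yaw":-0.058},{"jaw":-1,"x":0,"y":0,"z":0,"yaw":-0.058},{"jaw":-1,"x":0,"y":0,"z":0,"yaw":-0.058},{"jaw":-1,"x":0,"y":0,"z":0,"yaw":-0.058},{"jaw":-1,"x":0,"y":0,"z":0,"yaw":-0.058},{"jaw":-1,"x":0,"y":0,"z":0,"yaw":0}]'
python3 - <<'E'
from h import *
tool()
p=eyes.grab_frame("side"); save(p,"side5",(220,130,480,400),2.2)
p=eyes.grab_frame("wrist"); save(p,"wrist5")
E
```

```text
clock: 9.75
eef_pos: [0.5252, 0.2614, 0.0408]
ee_rot: [3.118, -0.187, 0.024]
wrist_force: [-0.1, 0.4, -0.4]
opening: 0.0939
t 9.75 tcp [525.2 261.4  40.8] jaw az -96.9 z [ 0.014 -0.019 -1.   ] F [-0.1  0.4 -0.4] M [-0.    0.15  0.  ] open 93.9 q [-1.28  0.71  0.97  1.98 -0.76  0.86 -1.59]
```

View pics/side5.png

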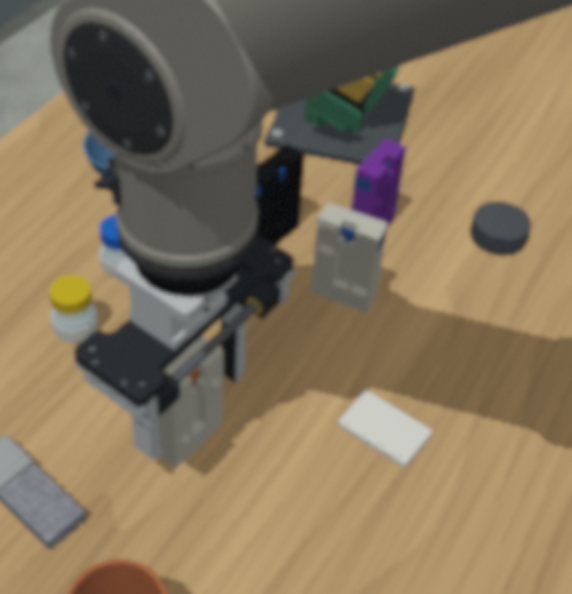

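View pics/wrist5.png

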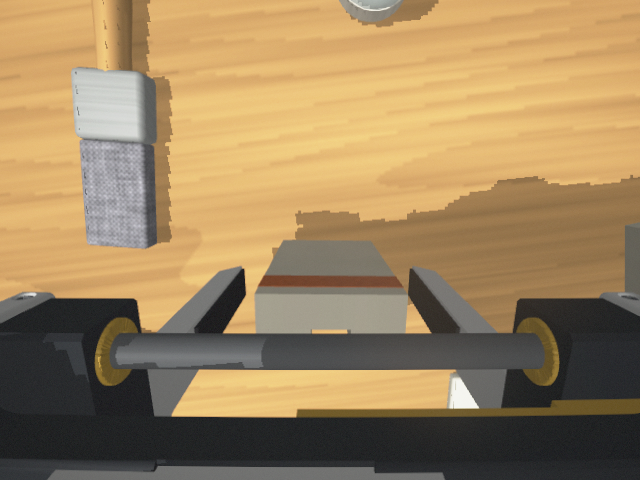

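```bash
python3 -m crank '[{"jaw":0.2,"x":0,"y":0,"z":0,"yaw":0},{"jaw":1,"x":0,"y":0,"z":0,"yaw":0},{"jaw":1,"x":0,"y":0,"z":0,"yaw":0},{"jaw":1,"x":0,"y":0,"z":0,"yaw":0}]' 25
python3 - <<'E'
from h import *
import pickle
o,R=tool()
p=eyes.grab_frame("wrist")
Rc=np.array(p["R"]);c=-Rc.T@p["t"]
A=Rc@R; off=R.T@(c-np.array(o["eef_pos"]))
pickle.dump((A,off),open("handeye.pkl","wb")); print(np.round(off,4))
R2=Ro.from_rotvec([-2.276,-2.164,-0.013]).as_matrix(); e2=np.array([.5077,.1012,.3067])
q=dict(p); q["R"]=A@R2.T; q["t"]=-q["R"]@(e2+R2@off)
print(np.round(-q["R"].T@q["t"],3))
px=np.array([[295.6,267.6],[343.4,261.6],[345.6,280.6],[298,286.4],[301,248.6],[339.6,243.6]])
loc=np.array([[-30,12,100],[30,12,100],[30,-12,100],[-30,-12,100],[-30,12,0],[30,12,0]])/1000
from scipy.optimize import least_squares
def f(v,px,loc): 
    c,s=np.cos(v[2]),np.sin(v[2]); X=np.stack([v[0]+c*loc[:,0]-s*loc[:,1],v[1]+s*loc[:,0]+c*loc[:,1],loc[:,2]],1); return (proj(q,X)-px).ravel()
for m in (1,-1):
    l=loc.copy(); l[:,:1]*=m
    r=least_squares(f,[.498,.036,.1],args=(px,l)); print("socket",m,r.x.round(4),np.degrees(r.x[2]).round(1),r.fun.round(1))
# bump from w2a crop scale5 off (270,50)
pb=np.array([[148,98],[428,79],[430,200],[162,215],[180,292],[396,277]])/5+[270,50]
lb=np.array([[-30,12,100],[30,12,100],[30,-12,100],[-30,-12,100],[-30,-12,0],[30,-12,0]])/1000
for m in (1,-1):
    l=lb.copy(); l[:,:1]*=m
    r=least_squares(f,[.52,.256,0],args=(pb,l)); print("bump0",m,r.x.round(4),np.degrees(r.x[2]).round(1),r.fun.round(1))
T=eyes.grab_frame("top");
E
```

```text
clock: 10.35
eef_pos: [0.5254, 0.2611, 0.0414]
ee_rot: [3.121, -0.172, 0.023]
wrist_force: [0.1, -0.7, -0.4]
opening: 0.06
t 10.35 tcp [525.4 261.1  41.4] jaw az -96.3 z [ 0.014 -0.016 -1.   ] F [ 0.1 -0.7 -0.4] M [-0.02  0.14 -0.  ] open 60.0 q [-1.28  0.71  0.96  1.98 -0.75  0.86 -1.58]
[ 0.067  -0.0003 -0.1803]
[0.51  0.167 0.487]
socket 1 [0.4975 0.0364 0.0773] 4.4 [-0.6  0.5  0.2  0.4  0.3 -0.1 -0.1 -0.  -0.2 -0.5  0.4 -0.4]
socket -1 [0.4971 0.0421 3.2163] 184.3 [  1.6  14.4   1.9  14.6  -2.5 -23.   -3.7 -22.8   1.5  10.9   1.8  11.2]
bump0 1 [0.5178 0.2576 0.0099] 0.6 [ 0.2 -0.1 -0.3  0.1  0.3 -0.3 -0.9  0.1  0.5 -0.   0.4  0.3]
bump0 -1 [ 0.5179  0.2517 -3.1282] -179.2 [  2.3  29.3   0.9  29.5  -0.5 -18.3  -2.2 -17.6  -0.5 -13.8  -0.2 -13.7]
```

```bash
python3 -m crank '[{"jaw":1,"x":0,"y":0,"z":0.05,"yaw":0},{"jaw":1,"x":-0.008,"y":-0.041,"z":0,"yaw":0.056},{"jaw":1,"x":-0.008,"y":-0.041,"z":0,"yaw":0.056},{"jaw":1,"x":-0.008,"y":-0.041,"z":0,"yaw":0.056},{"jaw":1,"x":-0.008,"y":-0.041,"z":0,"yaw":0.056},{"jaw":1,"x":-0.008,"y":-0.041,"z":0,"yaw":0.056},{"jaw":1,"x":-0.008,"y":-0.041,"z":0,"yaw":0.056},{"jaw":1,"x":-0.008,"y":-0.041,"z":0,"yaw":0.056},{"jaw":1,"x":-0.008,"y":-0.041,"z":0,"yaw":0.056},{"jaw":1,"x":-0.008,"y":-0.041,"z":0,"yaw":0.056},{"jaw":1,"x":-0.008,"y":-0.041,"z":0,"yaw":0.056},{"jaw":1,"x":0,"y":0,"z":0,"yaw":0}]'
python3 - <<'E'
from h import *
tool()
p=eyes.grab_frame("wrist"); save(p,"wrist6")
p=eyes.grab_frame("side"); save(p,"side6",(260,150,480,340),3.5)
p=eyes.grab_frame("top"); save(p,"top6",(270,200,400,320),5)
E
```

```text
clock: 11.95
eef_pos: [0.496, 0.0901, 0.0743]
ee_rot: [-2.069, -2.363, -0.049]
wrist_force: [-0.7, -0.0, -1.5]
opening: 0.06
t 11.95 tcp [496.   90.1  74.3] jaw az 7.6 z [ 0.02   0.024 -1.   ] F [-0.7 -0.  -1.5] M [-0.11  0.12  0.02] open 60.0 q [-0.76  0.35  0.56  2.15 -0.32  0.7   0.14]
```

View pics/wrist6.png

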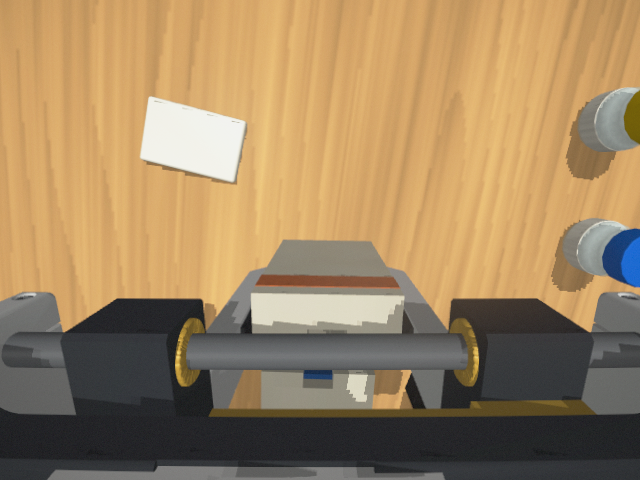

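View pics/side6.png

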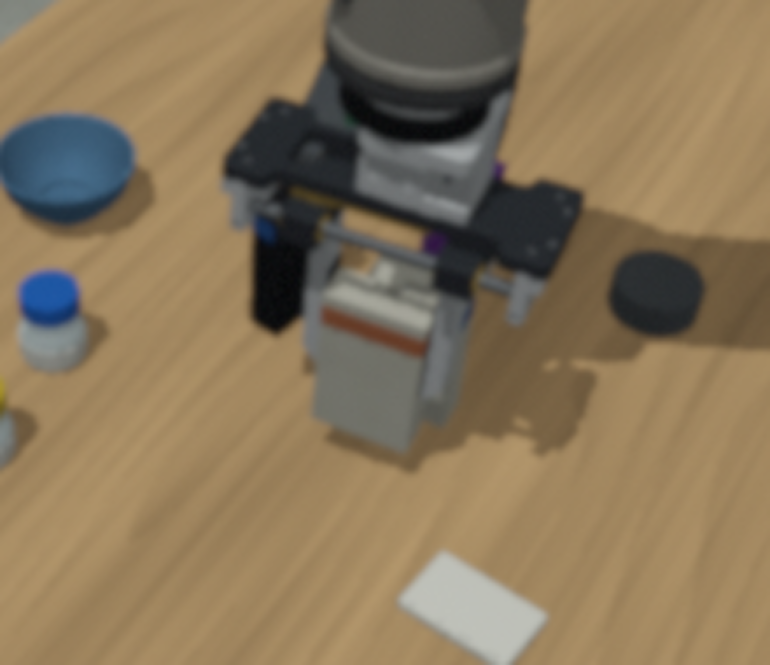

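View pics/top6.png

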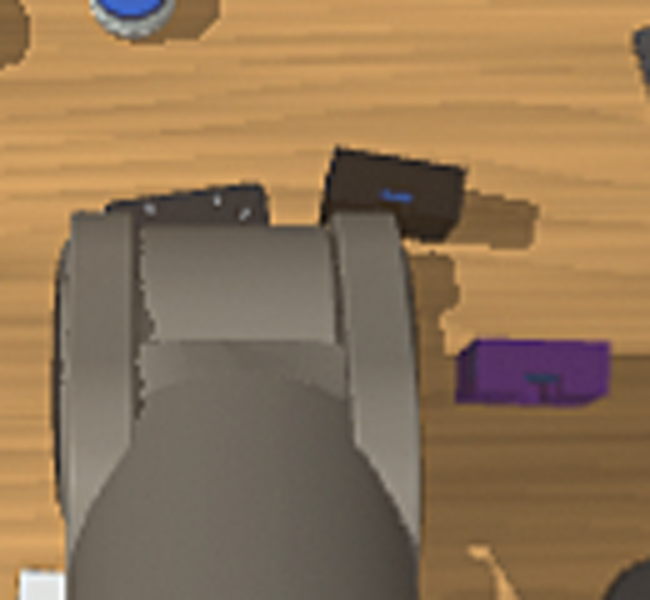

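```bash
python3 -m crank '[{"jaw":1,"x":-0.001,"y":-0.030,"z":0,"yaw":-0.010},{"jaw":1,"x":-0.001,"y":-0.028,"z":0,"yaw":-0.008},{"jaw":1,"x":0,"y":0,"z":-0.04,"yaw":0},{"jaw":1,"x":0,"y":0,"z":-0.026,"yaw":0},{"jaw":1,"x":0,"y":0,"z":-0.008,"yaw":0}]'
python3 - <<'E'
from h import *
tool()
E
```

```text
clock: 12.72
eef_pos: [0.4949, 0.0685, 0.0415]
ee_rot: [2.143, 2.296, 0.046]
wrist_force: [1.0, -0.3, 3.7]
opening: 0.0601
t 12.72 tcp [494.9  68.5  41.5] jaw az 3.9 z [ 0.02   0.021 -1.   ] F [ 1.  -0.3  3.7] M [-0.13  0.1   0.02] open 60.1 q [-0.7   0.4   0.54  2.17 -0.38  0.63  0.18]
```

Run:
```python
from h import *
p=eyes.grab_frame("wrist"); save(p,"wrist7",(200,220,440,420),3)
p=eyes.grab_frame("side"); save(p,"side7",(300,190,440,300),5)
```

```text
(no output)
```

View pics/wrist7.png

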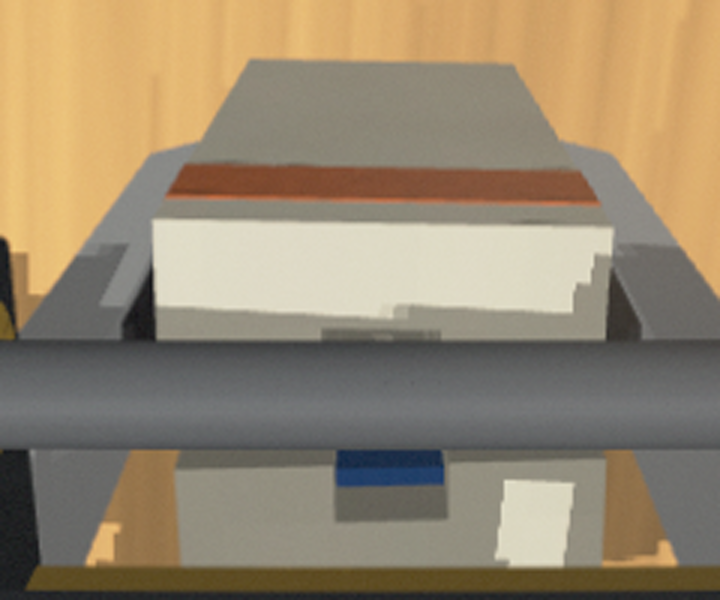

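View pics/side7.png

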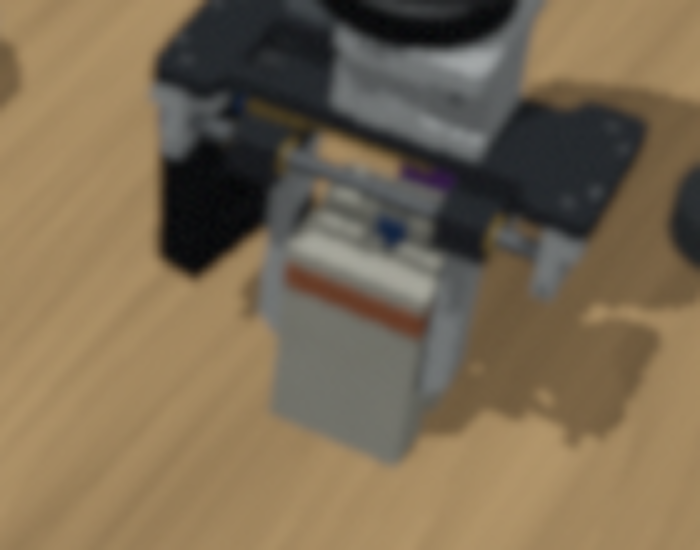

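Run:
```python
from h import *
from scipy.optimize import least_squares
tool()
p=eyes.grab_frame("wrist")
def f(v,px,loc):
    c,s=np.cos(v[2]),np.sin(v[2]); X=np.stack([v[0]+c*loc[:,0]-s*loc[:,1],v[1]+s*loc[:,0]+c*loc[:,1],loc[:,2]],1); return (proj(p,X)-px).ravel()
cr=lambda a:np.array(a)/3+[200,220]
# bump: yaw ~ pi; top back corners, bottom back corners
pb=cr([[153,220],[611,226],[249,60],[514,65]]); lb=np.array([[30,-12,100],[-30,-12,100],[30,-12,0],[-30,-12,0]])/1000
rb=least_squares(f,[.4949,.07,np.pi+.07],args=(pb,lb)); print("bump",rb.x[:2].round(4)*1000,np.degrees(rb.x[2])-180,rb.fun.round(1))
ps=cr([[179,467],[605,458]]); ls=np.array([[-30,12,100],[30,12,100]])/1000
rs=least_squares(f,[.4975,.0364,.08],args=(ps,ls)); print("sock",rs.x[:2].round(4)*1000,np.degrees(rs.x[2]),rs.fun.round(1))
yaw=rs.x[2]; n=np.array([-np.sin(yaw),np.cos(yaw)]);u=np.array([np.cos(yaw),np.sin(yaw)]); d=rb.x[:2]-rs.x[:2]
print("along seam %.1f  gap %.1f"%(d@u*1000,d@n*1000-24))
```

```text
t 12.82 tcp [495.1  68.5  42. ] jaw az 3.9 z [ 0.021  0.021 -1.   ] F [ 0.3  0.7 -2.5] M [-0.09  0.07  0.05] open 59.8 q [-0.7   0.4   0.54  2.17 -0.38  0.63  0.18]
bump [495.2  71.3] 2.622321227484349 [ 2.1 -0.2  0.6 -0.2 -1.6  0.3 -3.2  0.2]
sock [498.8  35.7] 4.439685961158284 [-0.3  0.   0.3  0. ]
along seam -0.9  gap 11.8
```

```bash
python3 -m crank '[{"jaw":1,"x":0.0025,"y":-0.008,"z":0.0005,"yaw":0.010},{"jaw":1,"x":0.001,"y":-0.008,"z":0,"yaw":0},{"jaw":1,"x":0,"y":0,"z":0,"yaw":0}]'
python3 - <<'E'
from h import *
tool()
p=eyes.grab_frame("wrist"); save(p,"wrist8",(200,220,440,420),3)
E
```

```text
clock: 13.25
eef_pos: [0.4971, 0.0618, 0.0428]
ee_rot: [2.104, 2.332, 0.048]
wrist_force: [0.0, 0.6, -1.5]
opening: 0.0598
t 13.25 tcp [497.1  61.8  42.8] jaw az 5.9 z [ 0.021  0.023 -1.   ] F [ 0.   0.6 -1.5] M [-0.09  0.11 -0.03] open 59.8 q [-0.68  0.4   0.53  2.17 -0.37  0.63  0.22]
```

View pics/wrist8.png

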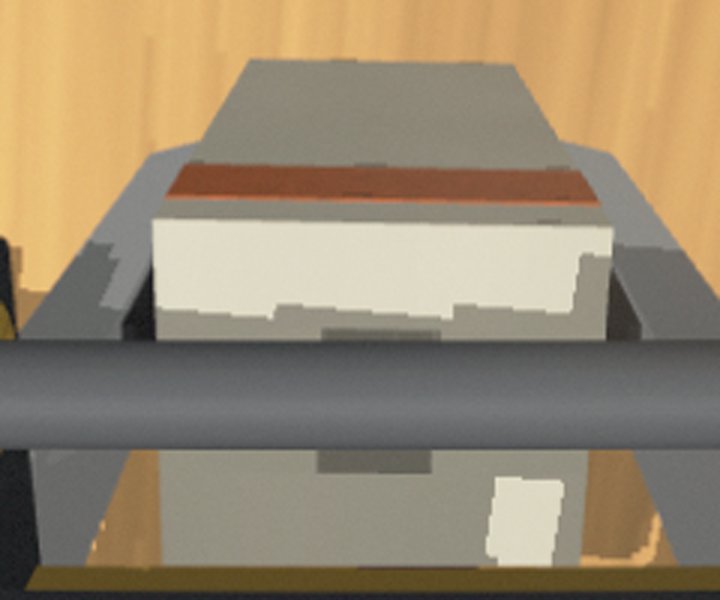

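```bash
python3 -m crank '[{"jaw":1,"x":-0.0015,"y":-0.002,"z":0,"yaw":0},{"jaw":1,"x":0.0004,"y":-0.005,"z":0,"yaw":0},{"jaw":1,"x":0.0004,"y":-0.005,"z":0,"yaw":0},{"jaw":1,"x":0.0004,"y":-0.005,"z":0,"yaw":0}]'
python3 - <<'E'
from h import *
tool()
p=eyes.grab_frame("wrist"); save(p,"wrist9",(200,220,440,420),3)
E
```

```text
clock: 13.8
eef_pos: [0.4969, 0.0551, 0.0429]
ee_rot: [2.103, 2.333, 0.049]
wrist_force: [-0.5, 0.7, -1.2]
opening: 0.0605
t 13.8 tcp [496.9  55.1  42.9] jaw az 5.9 z [ 0.021  0.023 -1.   ] F [-0.5  0.7 -1.2] M [0.25 0.12 0.02] open 60.5 q [-0.67  0.4   0.53  2.17 -0.38  0.63  0.24]
```

View pics/wrist9.png

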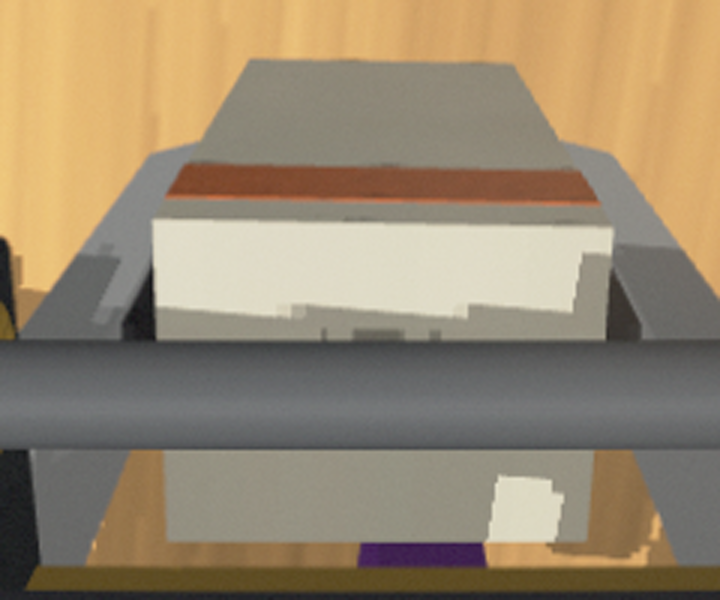

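```bash
python3 -m crank '[{"jaw":1,"x":0.0006,"y":-0.006,"z":0,"yaw":0},{"jaw":1,"x":0.0004,"y":-0.004,"z":0,"yaw":0}]'
python3 - <<'E'
from h import *
o,R=tool()
p=eyes.grab_frame("wrist"); save(p,"wrist10",(200,220,440,420),3)
# thickness from back edges at z=.1
cr=lambda a:np.array(a)/3+[200,220]
y1=onz(p,cr([381,223]),.1011); 
for r in (536,540,545,550): print(r,np.linalg.norm((onz(p,cr([378,r]),.1)-y1)[:2])*1000)
E
```

```text
clock: 14.1
eef_pos: [0.4974, 0.0508, 0.0429]
ee_rot: [2.103, 2.333, 0.049]
wrist_force: [-0.4, 0.2, -1.9]
opening: 0.0596
t 14.1 tcp [497.4  50.8  42.9] jaw az 5.9 z [ 0.021  0.023 -1.   ] F [-0.4  0.2 -1.9] M [0.11 0.07 0.01] open 59.6 q [-0.66  0.4   0.53  2.17 -0.38  0.63  0.25]
536 48.19120733698633
540 48.853595167125626
545 49.68363981643692
550 50.51598472256395
```

View pics/wrist10.png

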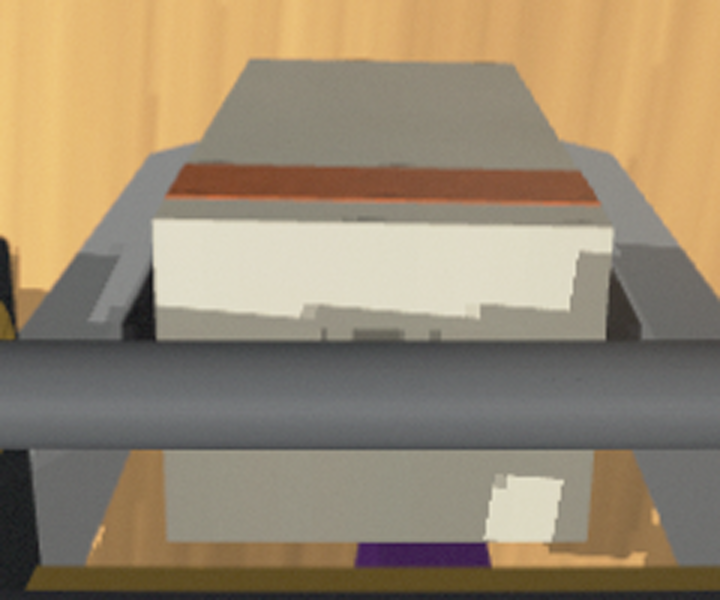

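```bash
python3 -m crank '[{"jaw":1,"x":0,"y":0,"z":-0.0025,"yaw":0},{"jaw":0.2,"x":0,"y":0,"z":0,"yaw":0},{"jaw":-1,"x":0,"y":0,"z":0,"yaw":0},{"jaw":-1,"x":0,"y":0,"z":0,"yaw":0},{"jaw":-1,"x":0.006,"y":-0.021,"z":0.02,"yaw":0},{"jaw":-1,"x":0,"y":0,"z":0.02,"yaw":0}]'
python3 - <<'E'
from h import *
o,R=tool()
p=eyes.grab_frame("wrist"); save(p,"wrist11",(120,200,520,420),2)
E
```

```text
clock: 14.9
eef_pos: [0.5001, 0.0412, 0.0587]
ee_rot: [2.104, 2.332, 0.048]
wrist_force: [-0.7, -0.3, 0.1]
opening: 0.0935
t 14.9 tcp [500.1  41.2  58.7] jaw az 5.9 z [ 0.021  0.022 -1.   ] F [-0.7 -0.3  0.1] M [-0.14  0.13  0.03] open 93.5 q [-0.66  0.38  0.55  2.16 -0.35  0.66  0.24]
```

View pics/wrist11.png

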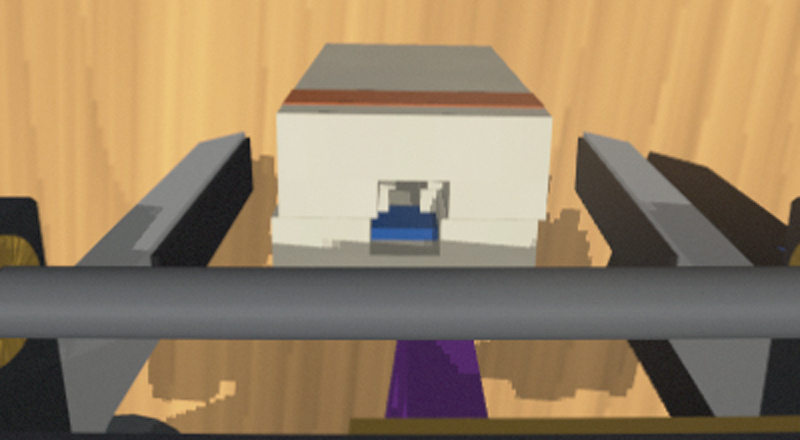

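Run:
```python
from h import *
p=eyes.grab_frame("wrist"); save(p,"wrist12",(250,240,400,335),5.3)
```

```text
(no output)
```

View pics/wrist12.png

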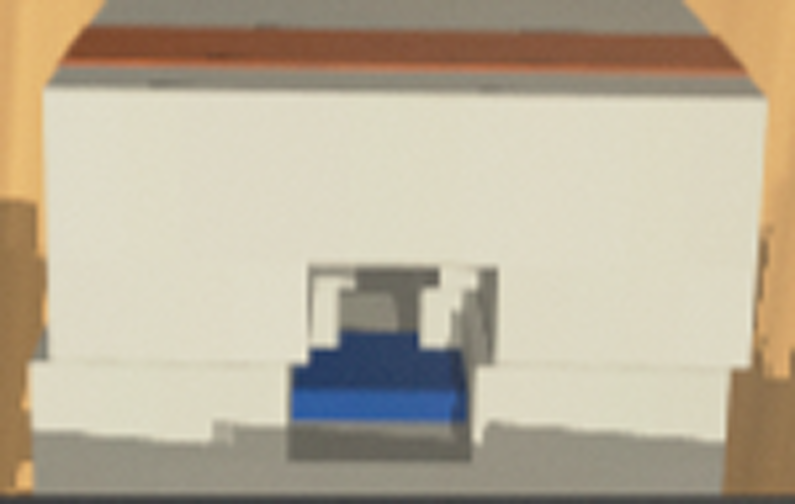

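```bash
python3 -m crank '[{"jaw":0.2,"x":0,"y":0.002,"z":0,"yaw":0},{"jaw":1,"x":0,"y":0,"z":0,"yaw":0},{"jaw":1,"x":0,"y":0,"z":0,"yaw":0},{"jaw":1,"x":0,"y":0,"z":0,"yaw":0},{"jaw":1,"x":0,"y":0,"z":0,"yaw":0}]' 6
python3 - <<'E'
from h import *
o,R=tool()
p=eyes.grab_frame("wrist"); save(p,"wrist13",(230,240,430,335),4)
E
```

```text
clock: 15.62
eef_pos: [0.5, 0.0433, 0.0589]
ee_rot: [2.102, 2.334, 0.05]
wrist_force: [-0.1, 0.4, 4.4]
opening: 0.061
t 15.62 tcp [500.   43.3  58.9] jaw az 6.0 z [ 0.021  0.023 -0.999] F [-0.1  0.4  4.4] M [-0.13  0.4   0.03] open 61.0 q [-0.66  0.37  0.55  2.16 -0.35  0.66  0.24]
```

View pics/wrist13.png

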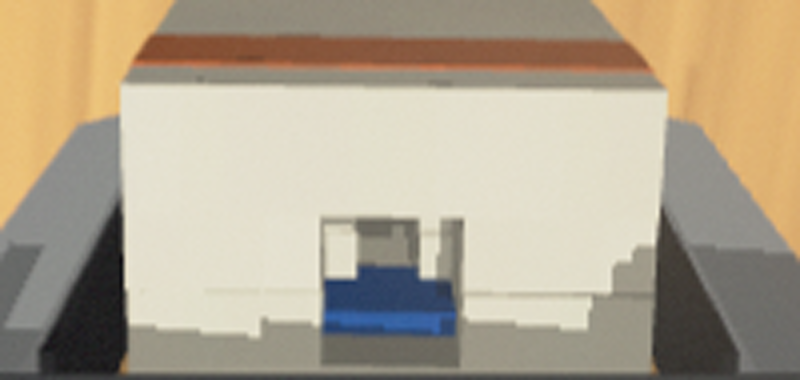

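```bash
python3 -m crank '[{"jaw":0.2,"x":0,"y":0,"z":0,"yaw":0},{"jaw":-1,"x":0,"y":-0.002,"z":0,"yaw":0},{"jaw":-1,"x":0,"y":0,"z":0,"yaw":-0.0555},{"jaw":-1,"x":0,"y":0,"z":0,"yaw":-0.0555},{"jaw":-1,"x":0,"y":0,"z":0,"yaw":-0.0555},{"jaw":-1,"x":0,"y":0,"z":0,"yaw":-0.0555},{"jaw":-1,"x":0,"y":0,"z":0,"yaw":-0.0555},{"jaw":-1,"x":0,"y":0,"z":0,"yaw":-0.0555},{"jaw":-1,"x":0,"y":0,"z":0,"yaw":-0.0555},{"jaw":-1,"x":0,"y":0,"z":0,"yaw":-0.0555},{"jaw":-1,"x":0,"y":0,"z":0,"yaw":-0.05},{"jaw":-1,"x":0.011,"y":0.001,"z":0,"yaw":0}]'
python3 - <<'E'
from h import *
o,R=tool()
p=eyes.grab_frame("wrist"); save(p,"wrist14",(120,200,520,420),2)
E
```

```text
clock: 17.18
eef_pos: [0.5053, 0.0424, 0.059]
ee_rot: [3.114, 0.115, 0.037]
wrist_force: [-0.5, -0.1, -0.3]
opening: 0.0938
t 17.18 tcp [505.3  42.4  59. ] jaw az -85.8 z [ 0.025 -0.025 -0.999] F [-0.5 -0.1 -0.3] M [-0.    0.13 -0.01] open 93.8 q [-1.01  0.55  1.    2.16 -0.65  0.75 -1.08]
```

View pics/wrist14.png

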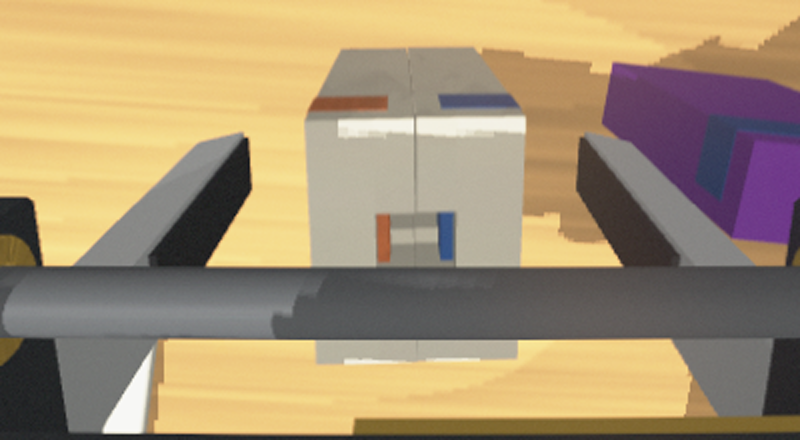

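```bash
python3 -m crank '[{"jaw":0.2,"x":0,"y":0,"z":0,"yaw":0},{"jaw":1,"x":0,"y":0,"z":0,"yaw":0},{"jaw":1,"x":0,"y":0,"z":0,"yaw":0},{"jaw":1,"x":0,"y":0,"z":0,"yaw":0},{"jaw":1,"x":0,"y":0,"z":0.02,"yaw":0},{"jaw":1,"x":0,"y":0,"z":0.06,"yaw":0},{"jaw":1,"x":0,"y":0,"z":0.08,"yaw":0},{"jaw":1,"x":0,"y":0,"z":0.08,"yaw":0},{"jaw":1,"x":0,"y":0,"z":0.08,"yaw":0},{"jaw":1,"x":0,"y":0,"z":0.08,"yaw":0},{"jaw":1,"x":0,"y":0,"z":0.06,"yaw":0}]' 25
python3 - <<'E'
from h import *
o,R=tool()
p=eyes.grab_frame("wrist"); save(p,"wrist15")
E
```

```text
clock: 18.6
eef_pos: [0.5029, 0.0401, 0.2486]
ee_rot: [3.112, 0.125, 0.029]
wrist_force: [-0.8, 0.1, -4.0]
opening: 0.0477
t 18.6 tcp [502.9  40.1 248.6] jaw az -85.4 z [ 0.02  -0.026 -0.999] F [-0.8  0.1 -4. ] M [ 0.12  0.15 -0.01] open 47.7 q [-1.38  0.24  1.35  1.99 -0.24  1.09 -1.41]
```

View pics/wrist15.png

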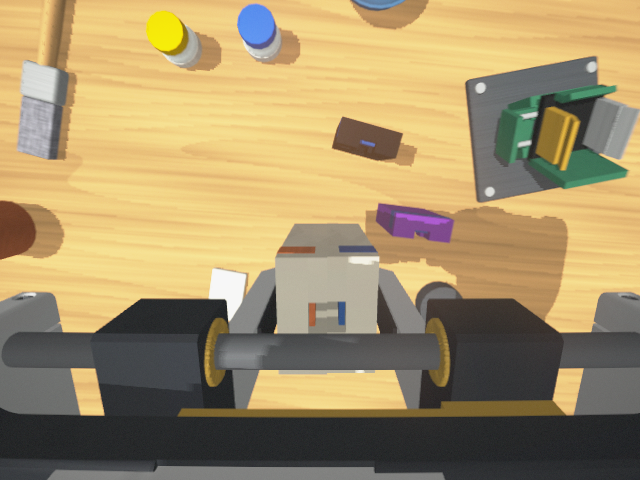

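```bash
python3 -m crank '[{"jaw":1,"x":0.0,"y":-0.05,"z":0.01,"yaw":0.008},{"jaw":1,"x":0.004,"y":-0.09,"z":0,"yaw":0.01},{"jaw":1,"x":0.005,"y":-0.1,"z":0,"yaw":0.01},{"jaw":1,"x":0.005,"y":-0.1,"z":0,"yaw":0.01},{"jaw":1,"x":0.005,"y":-0.1,"z":0,"yaw":0.01},{"jaw":1,"x":0.005,"y":-0.1,"z":0,"yaw":0.01},{"jaw":1,"x":0.0,"y":-0.07,"z":0,"yaw":0.005},{"jaw":1,"x":0,"y":-0.03,"z":0,"yaw":0},{"jaw":1,"x":0,"y":0,"z":0,"yaw":0}]'
python3 - <<'E'
from h import *
import pickle
o,R=tool()
p=eyes.grab_frame("wrist"); save(p,"wrist16"); save(p,"wrist16c",(200,30,460,250),3); pickle.dump(p,open("w16.pkl","wb"))
E
```

```text
clock: 19.77
eef_pos: [0.5044, -0.2336, 0.2503]
ee_rot: [3.088, 0.444, 0.024]
wrist_force: [0.4, 0.6, -2.7]
opening: 0.0479
t 19.77 tcp [ 504.4 -233.6  250.3] jaw az -73.6 z [ 0.019 -0.019 -1.   ] F [ 0.4  0.6 -2.7] M [0.06 0.2  0.02] open 47.9 q [-0.6   0.31  1.13  1.88 -0.31  1.11 -0.64]
```

View pics/wrist16.png

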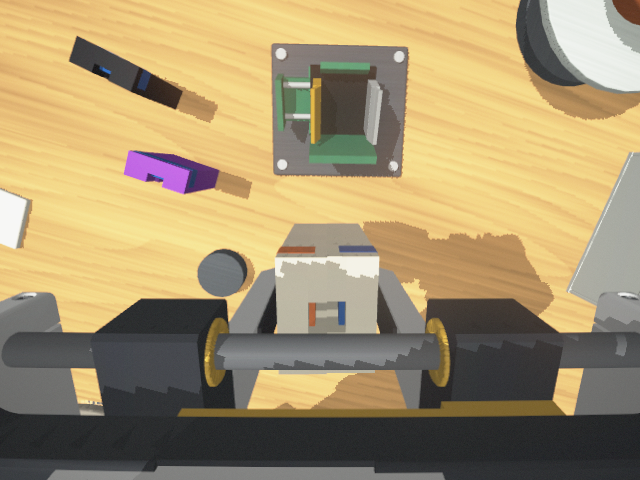

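View pics/wrist16c.png

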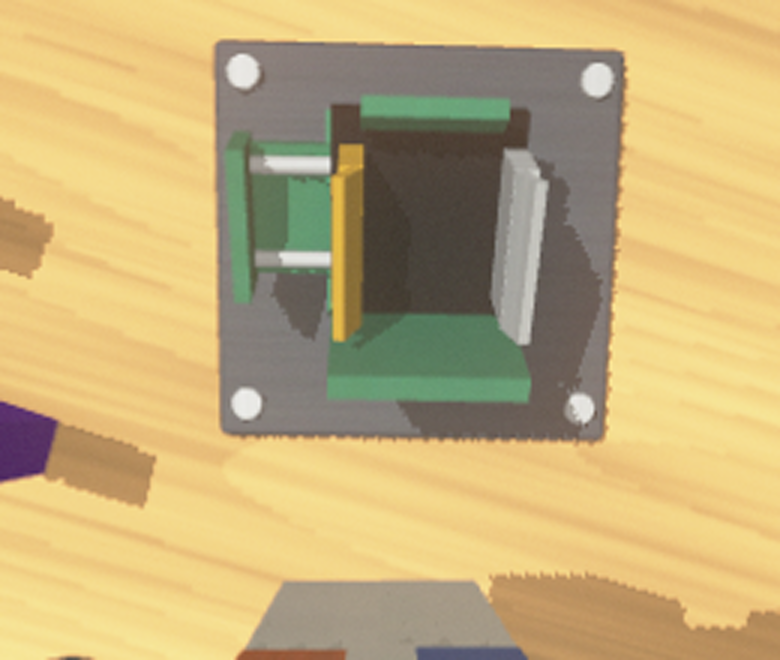

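```bash
cat > stand.py <<'E'
from h import *
import pickle
from scipy.optimize import least_squares
a=np.radians(25); c,s=np.cos(a),np.sin(a)
def world(v,P):
    P=np.atleast_2d(P)/1000.; h=c*P[:,0]-s*P[:,2]; z=.062+s*P[:,0]+c*P[:,2]
    cy,sy=np.cos(v[2]),np.sin(v[2])
    return np.stack([v[0]+cy*h-sy*P[:,1],v[1]+sy*h+cy*P[:,1],z],1)
def overlay(p,v,name,crop,sc):
    im=cv2.resize(p["pixels"][:,:,::-1],None,fx=sc,fy=sc,interpolation=cv2.INTER_CUBIC)
    def pl(P,col):
        q=(proj(p,world(v,np.array(P,float)))+.5)*sc-.5; cv2.polylines(im,[np.round(q).astype(np.int32)],False,col,1)
    pl([[-25,22,31],[25,22,31],[25,28,46],[-25,28,46],[-25,22,31]],(0,0,255))
    pl([[-25,22,0],[25,22,0]],(0,0,255))
    pl([[-25,-25,31],[25,-25,31],[25,-29,46],[-25,-29,46],[-25,-25,31]],(255,0,0)); pl([[-25,-25,0],[25,-25,0]],(255,0,0))
    pl([[-36,-33,0],[36,-33,0],[36,33,0],[-36,33,0],[-36,-33,0]],(255,0,255))
    pl([[-32,-33,58],[-32,33,58]],(0,255,255)); pl([[-32,-33,0],[-32,33,0]],(0,255,255)); pl([[32,-25,22],[32,25,22]],(0,255,255))
    x0,y0,x1,y1=[int(k*sc) for k in crop]; cv2.imwrite("pics/"+name+".png",im[y0:y1,x0:x1])
E
python3 - <<'E'
from stand import *
p=pickle.load(open("w16.pkl","rb"))
cr=lambda a:np.array(a,float)/3+[200,30]
def f(v):
    P=world(v,[[-32,v[3],58],[-32,-v[3],58],[32,v[4],22],[32,-v[4],22],[-32,0,0]])
    q=proj(p,P); t=cr([[329,376],[531,378],[362,126],[508,131],[430,315]])
    r=(q-t); r[4,0]=0; return r.ravel()
r=least_squares(f,[.633,-.224,.28,33,25],x_scale=[.01,.01,.1,10,10])
print(r.x.round(4),np.degrees(r.x[2]),r.fun.round(1))
overlay(p,r.x,"ov16",(260,30,420,190),4.5)
np.save("stand.npy",r.x[:3])
E
```

```text
[ 0.6354 -0.2165  0.2708 32.7147 22.965 ] 15.516878894525254 [ 0.  -1.5  0.  -1.  -0.1  2.1 -0.1  1.6  0.  -1.6]
```

View pics/ov16.png

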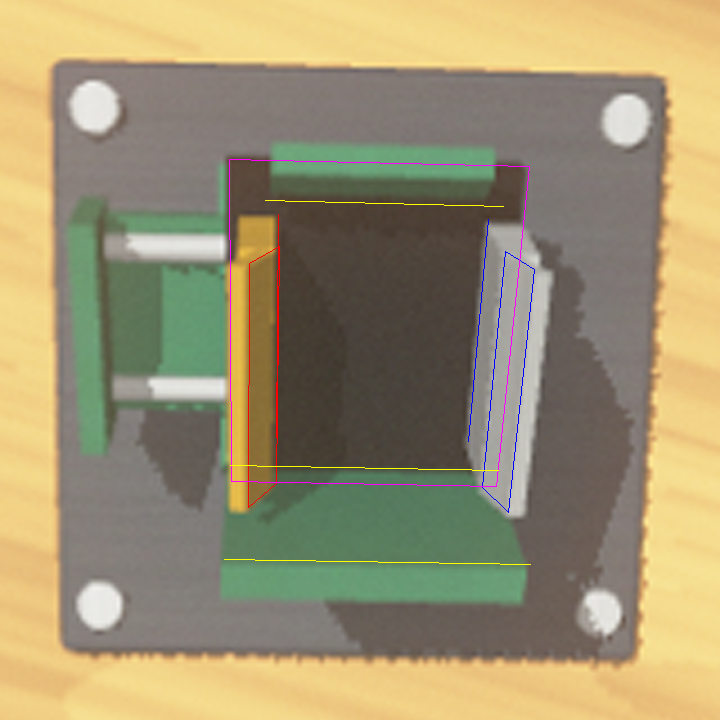

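Run:
```python
from stand import *
p=pickle.load(open("w16.pkl","rb"))
cr=lambda a:np.array(a,float)/3+[200,30]
def f(v):
    P=world(v,[[-32,v[3],58],[-32,-v[3],58],[-32,0,0],[-25,28,46],[-25,-29,46]])
    q=proj(p,P); t=cr([[329,376],[531,378],[430,315],[349,340],[518,343]])
    r=(q-t); r[2,0]=0; r[3:,0]*=.5; return r.ravel()
r=least_squares(f,[.633,-.224,.28,33],x_scale=[.01,.01,.1,10])
print(r.x.round(4),np.degrees(r.x[2]),r.fun.round(1))
overlay(p,r.x,"ov16b",(260,30,420,190),4.5)
np.save("stand.npy",r.x[:3])
```

```text
[ 0.6343 -0.2169  0.2736 32.74  ] 15.675885072893097 [ 0.2 -0.1  0.2  0.1  0.  -0.5 -0.7  0.3 -0.1  0.1]
```

View pics/ov16b.png

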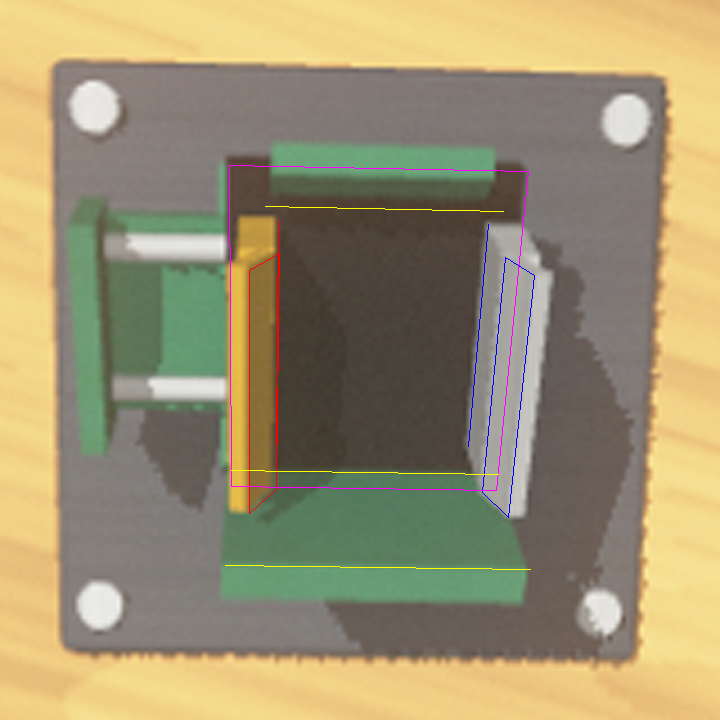

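```bash
python3 - <<'E'
from stand import *
v=np.load("stand.npy")
T=pickle.load(open("ts0.pkl","rb"))[0]; S=pickle.load(open("ts0.pkl","rb"))[1]
overlay(T,v,"ovT",(390,180,490,270),7)
overlay(S,v,"ovS",(330,130,420,205),8)
E
python3 -c "
import cv2,numpy as np
a=cv2.imread('pics/ovT.png');b=cv2.imread('pics/ovS.png');print(a.shape,b.shape)"
```

```text
(630, 700, 3) (600, 720, 3)
```

View pics/ovT.png

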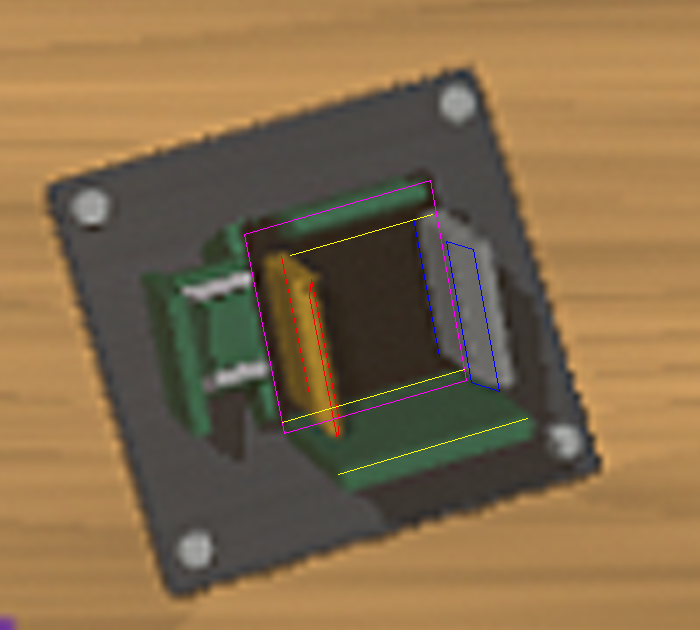

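View pics/ovS.png

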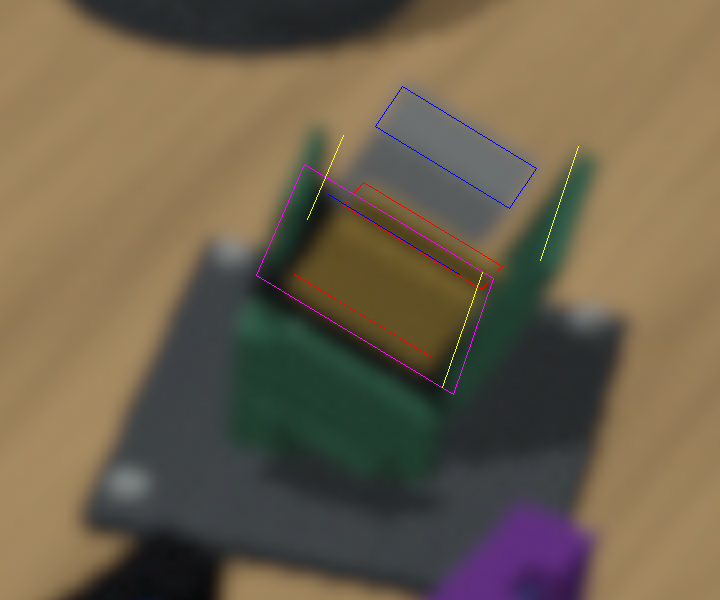

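```bash
python3 -m crank '[{"jaw":1,"x":0.05,"y":0.005,"z":-0.02,"yaw":-0.003},{"jaw":1,"x":0.1,"y":0.01,"z":-0.03,"yaw":-0.002},{"jaw":1,"x":0.1,"y":0.01,"z":-0.03,"yaw":0},{"jaw":1,"x":0.05,"y":0.005,"z":-0.02,"yaw":0},{"jaw":1,"x":0,"y":0,"z":0,"yaw":0}]' 20
python3 - <<'E'
from h import *
o,R=tool()
p=eyes.grab_frame("wrist"); save(p,"wrist17",(120,120,520,420),2)
p=eyes.grab_frame("side"); save(p,"side17",(300,60,460,200),5)
p=eyes.grab_frame("top"); save(p,"top17",(380,160,520,290),5)
E
```

```text
clock: 20.45
eef_pos: [0.6273, -0.2162, 0.2067]
ee_rot: [3.094, 0.43, 0.021]
wrist_force: [0.0, 0.3, -2.6]
opening: 0.048
t 20.45 tcp [ 627.3 -216.2  206.7] jaw az -74.2 z [ 0.016 -0.016 -1.   ] F [ 0.   0.3 -2.6] M [-0.01  0.2  -0.01] open 48.0 q [-0.44  0.57  0.97  1.69 -0.5   1.14 -0.62]
```

View pics/wrist17.png

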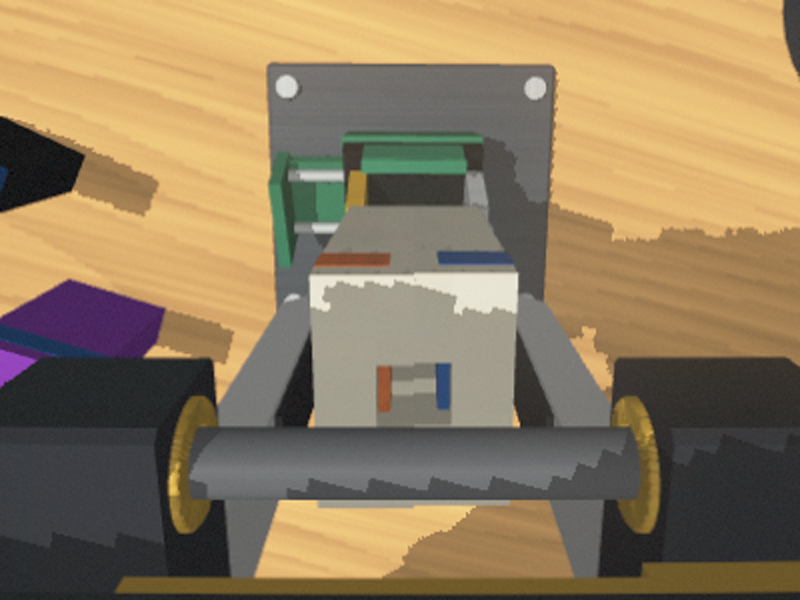

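View pics/side17.png

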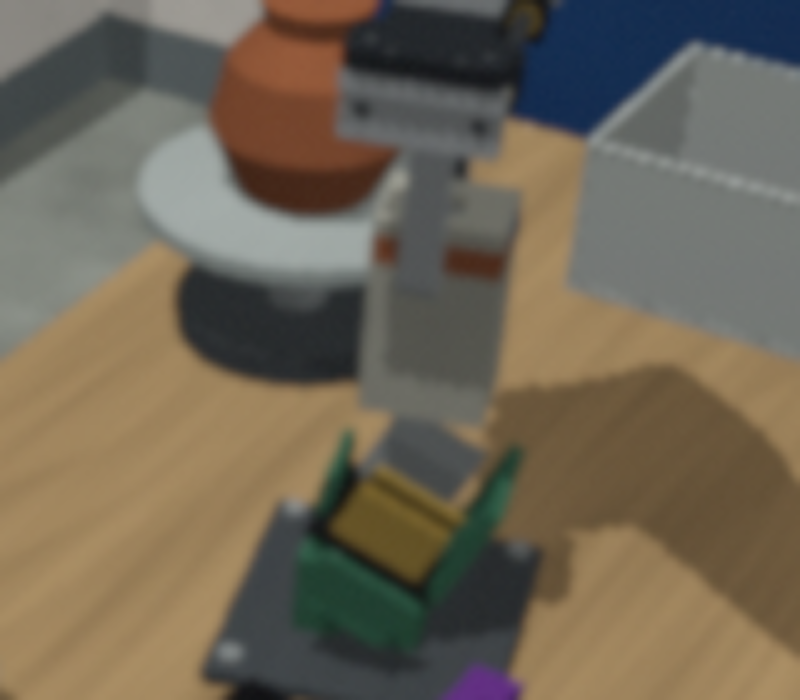

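View pics/top17.png

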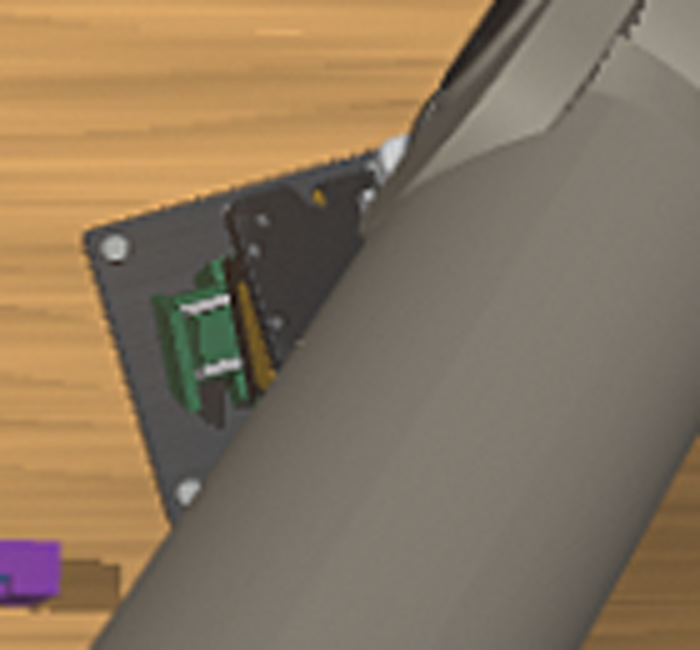

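```bash
python3 -m crank '[{"jaw":1,"x":-0.008,"y":-0.013,"z":-0.02,"yaw":0},{"jaw":1,"x":-0.001,"y":-0.001,"z":-0.03,"yaw":0},{"jaw":1,"x":0,"y":0,"z":-0.02,"yaw":0}]' 20
python3 - <<'E'
from h import *
o,R=tool()
E
```

```text
clock: 20.98
eef_pos: [0.6211, -0.2236, 0.1798]
ee_rot: [3.095, 0.426, 0.027]
wrist_force: [0.5, -0.7, -3.6]
opening: 0.048
t 20.98 tcp [ 621.1 -223.6  179.8] jaw az -74.3 z [ 0.02  -0.015 -1.   ] F [ 0.5 -0.7 -3.6] M [ 0.07  0.1  -0.01] open 48.0 q [-0.41  0.58  0.95  1.72 -0.52  1.09 -0.59]
```

```bash
python3 -m crank '[{"jaw":1,"x":0.008,"y":0.007,"z":-0.012,"yaw":0},{"jaw":1,"x":0,"y":0,"z":-0.014,"yaw":0},{"jaw":1,"x":0,"y":0,"z":-0.014,"yaw":0}]' 20
cat >> stand.py <<'E'
def where():
    o,R=tool(); v=np.array([.6343,-.2175,np.radians(15.7)])
    G=np.array(o["eef_pos"])-.019*R[:,2]; d=(G-[v[0],v[1],.062])*1000
    h=d[0]*np.cos(v[2])+d[1]*np.sin(v[2]); y=-d[0]*np.sin(v[2])+d[1]*np.cos(v[2]); F=np.array(o["wrist_force"]); fh=F[0]*np.cos(v[2])+F[1]*np.sin(v[2])
    print("G cradle x %.1f y %.1f z %.1f | h %.1f v %.1f | Fx_c %.1f Fy_c %.1f Fz_c %.1f"%(c*h+s*d[2],y,-s*h+c*d[2],h,d[2],c*fh+s*F[2],-F[0]*np.sin(v[2])+F[1]*np.cos(v[2]),-s*fh+c*F[2]))
E
python3 -c "
from stand import *
where()"
```

```text
clock: 21.35
eef_pos: [0.6245, -0.2195, 0.1624]
ee_rot: [3.097, 0.427, 0.026]
wrist_force: [-1.6, 4.0, 1.6]
opening: 0.0477
t 21.35 tcp [ 624.5 -219.5  162.4] jaw az -74.3 z [ 0.019 -0.013 -1.   ] F [-1.6  4.   1.6] M [1.38 0.72 0.09] open 47.7 q [-0.41  0.6   0.94  1.73 -0.54  1.06 -0.59]
G cradle x 41.2 y 1.1 z 112.5 | h -10.2 v 119.4 | Fx_c 0.3 Fy_c 4.3 Fz_c 1.7
```

```bash
python3 -m crank '[{"jaw":1,"x":-0.001,"y":0.004,"z":0,"yaw":0},{"jaw":1,"x":-0.001,"y":0.003,"z":0,"yaw":0}]' 20
python3 -c "
from stand import *
where()
p=eyes.grab_frame('side'); save(p,'side18',(310,80,440,200),6)
p=eyes.grab_frame('wrist'); save(p,'wrist18',(220,150,440,300),3.6)"
```

```text
clock: 21.6
eef_pos: [0.6237, -0.2178, 0.1622]
ee_rot: [3.095, 0.425, 0.027]
wrist_force: [0.8, -2.7, -4.4]
opening: 0.0477
t 21.6 tcp [ 623.7 -217.8  162.2] jaw az -74.4 z [ 0.019 -0.015 -1.   ] F [ 0.8 -2.7 -4.4] M [-0.74 -0.3  -0.01] open 47.7 q [-0.41  0.6   0.94  1.74 -0.54  1.06 -0.59]
G cradle x 40.8 y 3.0 z 112.5 | h -10.5 v 119.2 | Fx_c -1.9 Fy_c -2.8 Fz_c -4.0
```

View pics/wrist18.png

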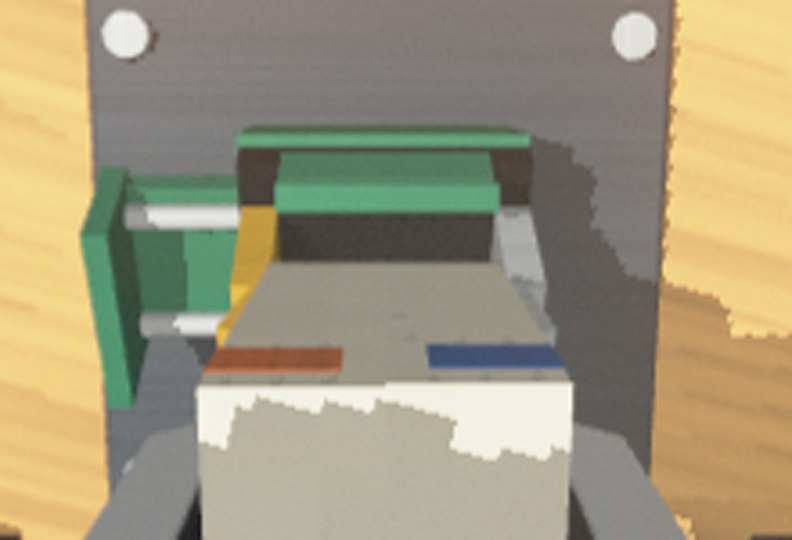

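View pics/side18.png

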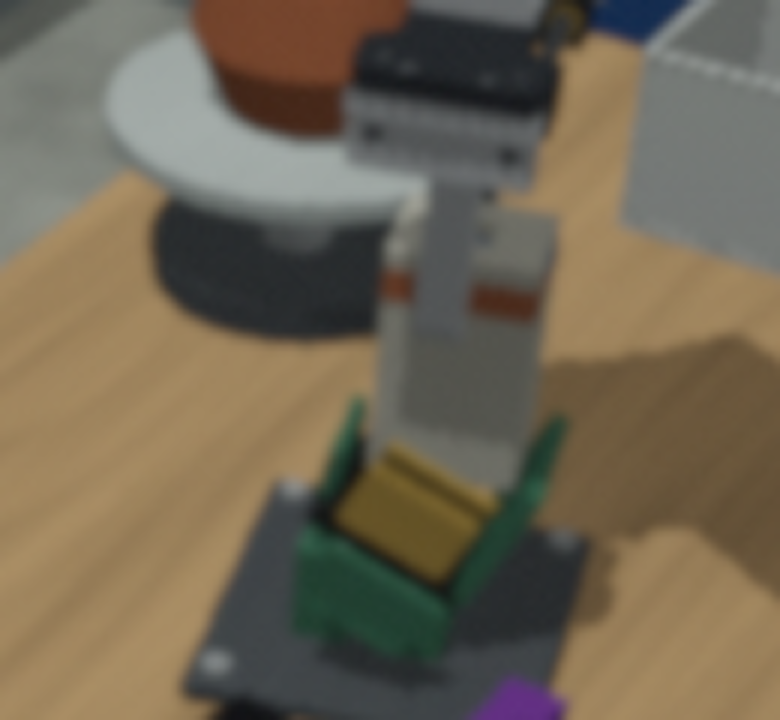

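```bash
python3 -m crank '[{"jaw":1,"x":-0.004,"y":-0.002,"z":-0.011,"yaw":0},{"jaw":1,"x":-0.006,"y":-0.002,"z":-0.011,"yaw":0}]' 16
python3 -c "
from stand import *
where()"
```

```text
clock: 21.95
eef_pos: [0.621, -0.2196, 0.1542]
ee_rot: [3.094, 0.426, 0.031]
wrist_force: [5.8, -0.7, 5.7]
opening: 0.0478
t 21.95 tcp [ 621.  -219.6  154.2] jaw az -74.3 z [ 0.022 -0.015 -1.   ] F [ 5.8 -0.7  5.7] M [-0.13 -1.35 -0.07] open 47.8 q [-0.41  0.6   0.93  1.75 -0.55  1.04 -0.58]
G cradle x 34.5 y 2.0 z 106.5 | h -13.7 v 111.2 | Fx_c 7.3 Fy_c -2.3 Fz_c 2.8
```

```bash
python3 -m crank '[{"jaw":1,"x":-0.014,"y":-0.004,"z":0.004,"yaw":0},{"jaw":1,"x":-0.014,"y":-0.004,"z":0.005,"yaw":0}]' 14
python3 -c "
from stand import *
where()
p=eyes.grab_frame('side'); save(p,'side19',(310,80,440,200),6)"
```

```text
clock: 22.2
eef_pos: [0.6096, -0.2227, 0.1574]
ee_rot: [3.094, 0.427, 0.032]
wrist_force: [2.9, -2.1, -4.6]
opening: 0.048
t 22.2 tcp [ 609.6 -222.7  157.4] jaw az -74.3 z [ 0.023 -0.015 -1.   ] F [ 2.9 -2.1 -4.6] M [-0.39 -0.72 -0.07] open 48.0 q [-0.41  0.58  0.94  1.77 -0.54  1.04 -0.57]
G cradle x 25.2 y 2.1 z 114.5 | h -25.5 v 114.4 | Fx_c 0.1 Fy_c -2.8 Fz_c -5.1
```

View pics/side19.png

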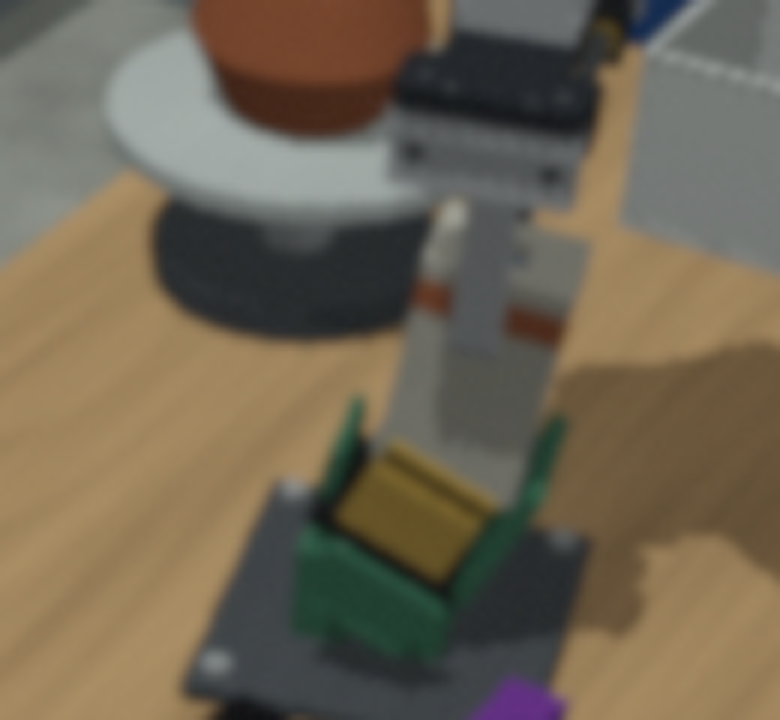

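```bash
python3 -m crank '[{"jaw":1,"x":-0.016,"y":-0.004,"z":0.004,"yaw":0},{"jaw":1,"x":-0.016,"y":-0.004,"z":0.003,"yaw":0},{"jaw":1,"x":-0.016,"y":-0.004,"z":0.001,"yaw":0}]' 14
python3 -c "
from stand import *
where()
p=eyes.grab_frame('side'); save(p,'side20',(310,80,440,200),6)"
```

```text
clock: 22.62
eef_pos: [0.5885, -0.2281, 0.1611]
ee_rot: [3.094, 0.426, 0.032]
wrist_force: [2.7, 0.1, -2.4]
opening: 0.0476
t 22.62 tcp [ 588.5 -228.1  161.1] jaw az -74.3 z [ 0.023 -0.015 -1.   ] F [ 2.7  0.1 -2.4] M [-0.13 -0.64 -0.08] open 47.6 q [-0.42  0.55  0.96  1.81 -0.52  1.02 -0.56]
G cradle x 7.0 y 2.6 z 127.0 | h -47.3 v 118.1 | Fx_c 1.4 Fy_c -0.6 Fz_c -3.3
```

View pics/side20.png

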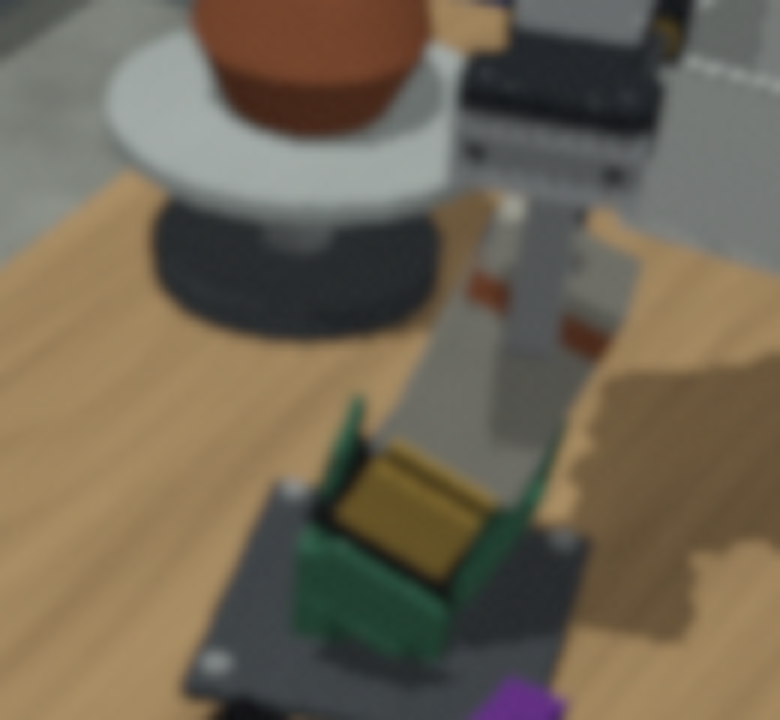

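```bash
python3 -m crank '[{"jaw":1,"x":-0.003,"y":-0.001,"z":-0.002,"yaw":0},{"jaw":1,"x":0.006,"y":0.0017,"z":-0.0136,"yaw":0},{"jaw":1,"x":0.006,"y":0.0017,"z":-0.0136,"yaw":0}]' 35
python3 -c "
from stand import *
where()"
```

```text
clock: 23.05
eef_pos: [0.5923, -0.2274, 0.1498]
ee_rot: [3.094, 0.425, 0.035]
wrist_force: [3.1, -1.9, 0.3]
opening: 0.0477
t 23.05 tcp [ 592.3 -227.4  149.8] jaw az -74.4 z [ 0.025 -0.015 -1.   ] F [ 3.1 -1.9  0.3] M [-0.44 -0.44 -0.2 ] open 47.7 q [-0.41  0.57  0.94  1.82 -0.54  1.01 -0.55]
G cradle x 5.7 y 2.2 z 115.2 | h -43.5 v 106.8 | Fx_c 2.4 Fy_c -2.6 Fz_c -0.8
```

```bash
python3 -m crank '[{"jaw":1,"x":0.006,"y":0.002,"z":-0.0136,"yaw":0},{"jaw":1,"x":0.006,"y":0.002,"z":-0.0136,"yaw":0},{"jaw":1,"x":0.006,"y":0.0018,"z":-0.0136,"yaw":0}]' 40
python3 -c "
from stand import *
where()
p=eyes.grab_frame('side'); save(p,'side21',(310,80,440,200),6)"
```

```text
clock: 23.42
eef_pos: [0.6003, -0.2253, 0.132]
ee_rot: [3.094, 0.425, 0.035]
wrist_force: [2.1, -1.3, 0.6]
opening: 0.0475
t 23.43 tcp [ 600.3 -225.3  132. ] jaw az -74.4 z [ 0.025 -0.016 -1.   ] F [ 2.1 -1.3  0.6] M [-0.38 -0.74 -0.15] open 47.5 q [-0.4   0.6   0.92  1.81 -0.56  0.98 -0.55]
G cradle x 5.7 y 2.1 z 95.5 | h -35.2 v 89.0 | Fx_c 1.8 Fy_c -1.8 Fz_c -0.2
```

View pics/side21.png

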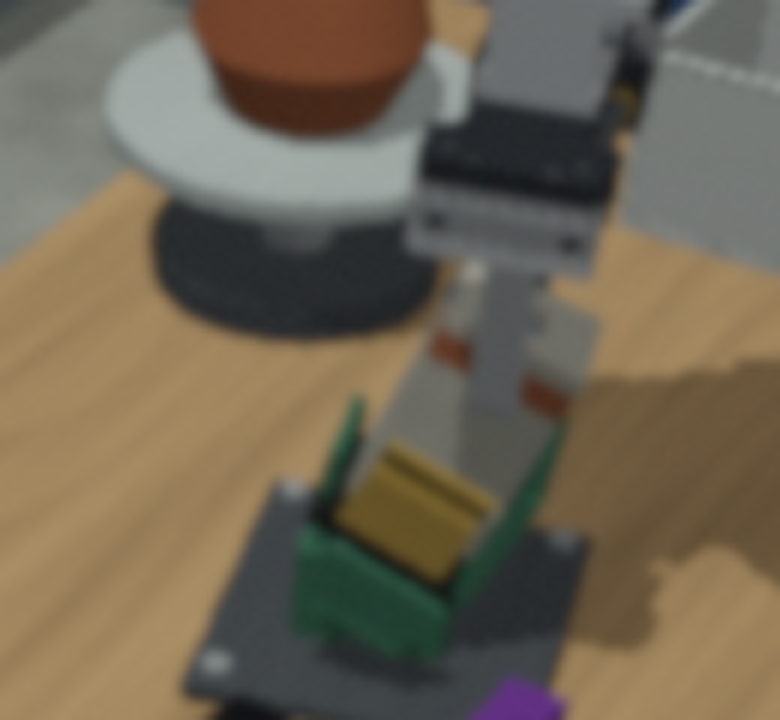

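```bash
python3 -m crank '[{"jaw":1,"x":0.005,"y":0.0015,"z":-0.0115,"yaw":0},{"jaw":1,"x":0.005,"y":0.0015,"z":-0.0115,"yaw":0},{"jaw":1,"x":0.0025,"y":0.0007,"z":-0.0055,"yaw":0}]' 40
python3 -c "
from stand import *
where()"
```

```text
clock: 23.85
eef_pos: [0.6032, -0.2249, 0.1211]
ee_rot: [3.096, 0.422, 0.03]
wrist_force: [-12.3, 2.4, 26.6]
opening: 0.0477
t 23.85 tcp [ 603.2 -224.9  121.1] jaw az -74.5 z [ 0.021 -0.014 -1.   ] F [-12.3   2.4  26.6] M [1.09 2.55 0.04] open 47.7 q [-0.39  0.61  0.91  1.81 -0.58  0.97 -0.54]
G cradle x 3.8 y 1.7 z 84.4 | h -32.2 v 78.1 | Fx_c 1.1 Fy_c 5.7 Fz_c 28.8
```

```bash
python3 -c "
from stand import *
where()
p=eyes.grab_frame('side'); save(p,'side22',(320,90,430,190),7)
p=eyes.grab_frame('wrist'); save(p,'wrist22',(200,120,460,340),3)"
```

```text
t 23.85 tcp [ 603.2 -224.9  121.1] jaw az -74.5 z [ 0.021 -0.014 -1.   ] F [-12.3   2.4  26.6] M [1.09 2.55 0.04] open 47.7 q [-0.39  0.61  0.91  1.81 -0.58  0.97 -0.54]
G cradle x 3.8 y 1.7 z 84.4 | h -32.2 v 78.1 | Fx_c 1.1 Fy_c 5.7 Fz_c 28.8
```

View pics/side22.png

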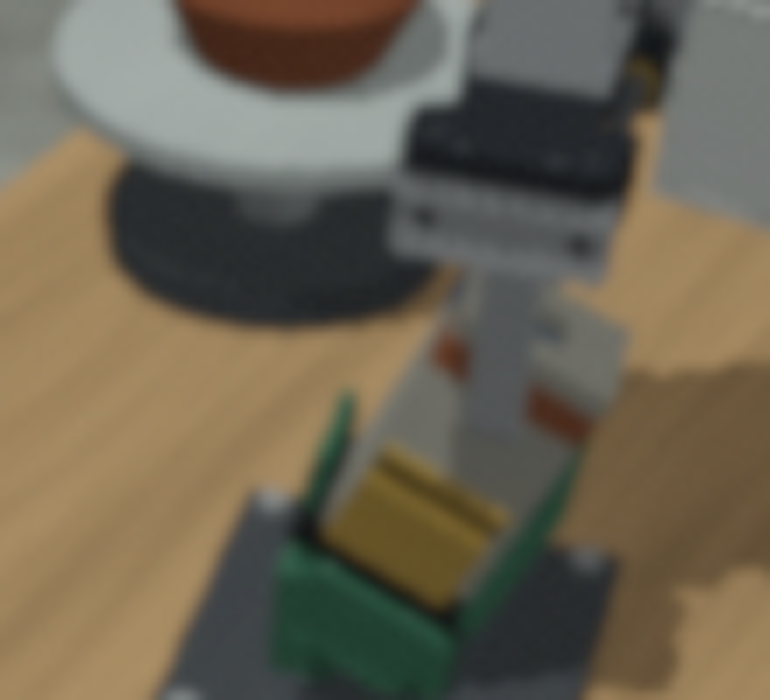

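View pics/wrist22.png

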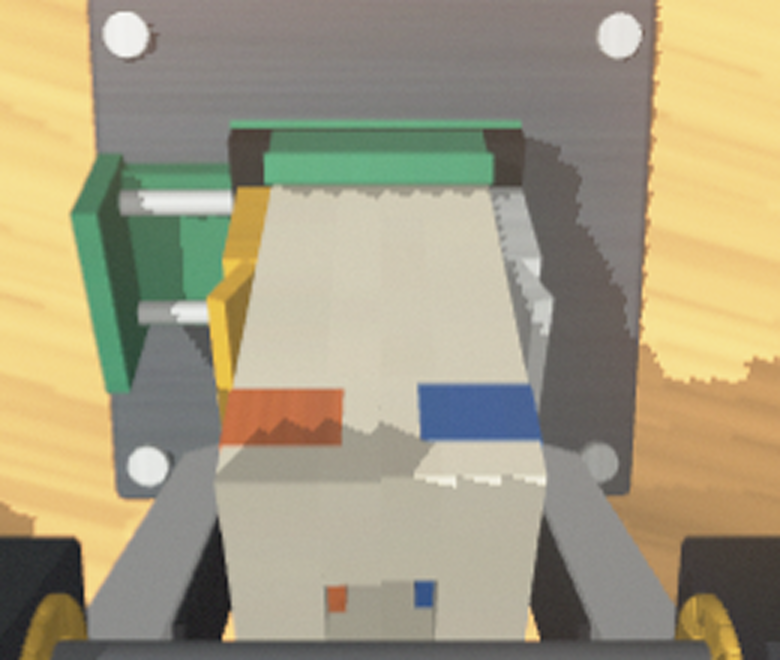

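Run:
```python
from stand import *
p=eyes.grab_frame("wrist"); S=eyes.grab_frame("side"); save(S,"side22b",(320,90,430,190),7)
v=np.array([.6343,-.2175+.0025,np.radians(15.7)])
cr=lambda a:np.array(a,float)/3+[200,120]
print("obs",cr([[216,478],[546,478]]).round(1).tolist())
for zf in (0,3,6,9):
  for xo in (0,):
    print(zf,xo,proj(p,world(v,[[30+xo,24,100+zf],[30+xo,-24,100+zf]])).round(1).tolist(), "side",((proj(S,world(v,[[30,24,100+zf],[-30,24,100+zf],[-30,-24,100+zf]]))-[320,90])*7).round(0).tolist())
# fit x,z from the two corners w/ y
def f(q): return (proj(p,world(v,[[30+q[0],24+q[1],100+q[2]],[30+q[0],-24+q[1],100+q[2]]]))-cr([[216,478],[546,478]])).ravel()
r=least_squares(f,[0,0,0]); print(r.x.round(1),r.fun.round(1))
```

```text
obs [[272.0, 279.3], [382.0, 279.3]]
0 0 [[270.9, 278.5], [381.1, 277.5]] side [[451.0, 312.0], [602.0, 405.0], [625.0, 332.0]]
3 0 [[270.1, 283.4], [382.2, 282.4]] side [[456.0, 305.0], [607.0, 398.0], [630.0, 326.0]]
6 0 [[269.3, 288.5], [383.3, 287.4]] side [[460.0, 299.0], [612.0, 392.0], [635.0, 320.0]]
9 0 [[268.4, 293.7], [384.4, 292.6]] side [[465.0, 292.0], [617.0, 386.0], [639.0, 314.0]]
[-0.7 -0.4  0.1] [ 0.   0.5 -0.  -0.5]
```

```bash
python3 -m crank '[{"jaw":1,"x":0.0009,"y":0.0003,"z":-0.002,"yaw":0}]' 40
python3 -c "
from stand import *
where()"
python3 -m crank '[{"jaw":1,"x":0.0009,"y":0.0003,"z":-0.002,"yaw":0},{"jaw":1,"x":0.0009,"y":0.0003,"z":-0.002,"yaw":0}]' 40
python3 -c "
from stand import *
where()"
```

```text
clock: 24.18
eef_pos: [0.603, -0.225, 0.121]
ee_rot: [3.097, 0.421, 0.03]
wrist_force: [-5.1, 1.9, 19.3]
opening: 0.0477
t 24.18 tcp [ 603. -225.  121.] jaw az -74.5 z [ 0.021 -0.014 -1.   ] F [-5.1  1.9 19.3] M [0.73 0.73 0.08] open 47.7 q [-0.39  0.61  0.91  1.81 -0.58  0.97 -0.54]
G cradle x 3.6 y 1.6 z 84.4 | h -32.4 v 78.0 | Fx_c 4.2 Fy_c 3.2 Fz_c 19.3
clock: 24.42
eef_pos: [0.603, -0.225, 0.1209]
ee_rot: [3.099, 0.42, 0.03]
wrist_force: [-6.6, 1.3, 19.5]
opening: 0.0473
t 24.43 tcp [ 603.  -225.   120.9] jaw az -74.6 z [ 0.021 -0.012 -1.   ] F [-6.6  1.3 19.5] M [0.62 1.13 0.05] open 47.3 q [-0.38  0.61  0.91  1.81 -0.58  0.98 -0.54]
G cradle x 3.5 y 1.5 z 84.3 | h -32.4 v 77.9 | Fx_c 2.8 Fy_c 3.0 Fz_c 20.2
```

```bash
python3 -m crank '[{"jaw":1,"x":0.0004,"y":0.0001,"z":-0.001,"yaw":0},{"jaw":1,"x":0.0004,"y":0.0001,"z":-0.001,"yaw":0},{"jaw":1,"x":0.0004,"y":0.0001,"z":-0.001,"yaw":0},{"jaw":1,"x":0.0004,"y":0.0001,"z":-0.001,"yaw":0}]' 40
python3 -c "
from stand import *
where()"
```

```text
clock: 24.92
eef_pos: [0.603, -0.2252, 0.1209]
ee_rot: [3.101, 0.42, 0.03]
wrist_force: [-3.7, 0.3, 12.3]
opening: 0.0476
t 24.93 tcp [ 603.  -225.2  120.9] jaw az -74.6 z [ 0.021 -0.01  -1.   ] F [-3.7  0.3 12.3] M [0.19 0.29 0.1 ] open 47.6 q [-0.38  0.61  0.91  1.81 -0.58  0.98 -0.54]
G cradle x 3.4 y 1.4 z 84.4 | h -32.5 v 77.9 | Fx_c 2.0 Fy_c 1.2 Fz_c 12.6
```

```bash
python3 -m crank '[{"jaw":1,"x":0.0004,"y":0.0001,"z":-0.001,"yaw":0},{"jaw":1,"x":0.0004,"y":0.0001,"z":-0.001,"yaw":0},{"jaw":1,"x":0,"y":0,"z":0,"yaw":0},{"jaw":0.35,"x":0,"y":0,"z":0,"yaw":0},{"jaw":0.0,"x":0,"y":0,"z":0,"yaw":0},{"jaw":-1,"x":0,"y":0,"z":0,"yaw":0},{"jaw":-1,"x":0,"y":0,"z":0,"yaw":0}]' 20
python3 -c "
from stand import *
where()
p=eyes.grab_frame('wrist'); save(p,'wrist23',(200,120,460,340),3)"
```

```text
clock: 25.8
eef_pos: [0.6013, -0.2247, 0.1194]
ee_rot: [3.103, 0.42, 0.025]
wrist_force: [0.2, 0.7, -0.3]
opening: 0.0647
t 25.8 tcp [ 601.3 -224.7  119.4] jaw az -74.6 z [ 0.017 -0.008 -1.   ] F [ 0.2  0.7 -0.3] M [-0.02  0.18  0.05] open 64.7 q [-0.38  0.62  0.9   1.81 -0.58  0.98 -0.54]
G cradle x 1.5 y 2.2 z 83.6 | h -34.0 v 76.4 | Fx_c 0.3 Fy_c 0.6 Fz_c -0.5
```

View pics/wrist23.png

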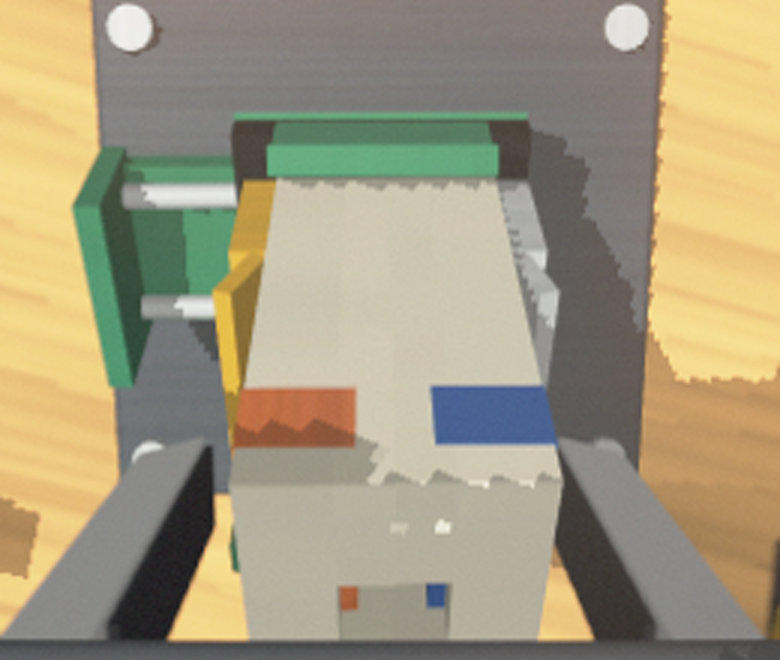

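```bash
python3 -m crank '[{"jaw":-1,"x":0,"y":0,"z":0,"yaw":0},{"jaw":-1,"x":0,"y":0,"z":0,"yaw":0},{"jaw":-1,"x":0,"y":0,"z":0.04,"yaw":0},{"jaw":-1,"x":0,"y":0,"z":0.08,"yaw":0},{"jaw":-1,"x":0,"y":0,"z":0.12,"yaw":0},{"jaw":-1,"x":0,"y":0,"z":0.12,"yaw":0},{"jaw":-1,"x":-0.05,"y":0,"z":0.05,"yaw":0},{"jaw":-1,"x":-0.1,"y":0,"z":0,"yaw":0},{"jaw":-1,"x":-0.1,"y":0,"z":0,"yaw":0},{"jaw":-1,"x":0,"y":0,"z":0,"yaw":0}]' 20
python3 -c "
from stand import *
where()
p=eyes.grab_frame('wrist'); save(p,'wrist24',(200,0,460,220),3); import pickle; pickle.dump(p,open('w24.pkl','wb'))
p=eyes.grab_frame('side'); save(p,'side24',(310,80,440,200),6)
p=eyes.grab_frame('top'); save(p,'top24')"
```

```text
clock: 27.1
eef_pos: [0.4972, -0.2271, 0.295]
ee_rot: [3.104, 0.415, 0.029]
wrist_force: [0.7, 0.2, 0.2]
opening: 0.0936
t 27.1 tcp [ 497.2 -227.1  295. ] jaw az -74.8 z [ 0.02  -0.007 -1.   ] F [0.7 0.2 0.2] M [-0.02  0.11  0.04] open 93.6 q [-0.68  0.24  1.19  1.84 -0.24  1.2  -0.72]
G cradle x -15.8 y 28.0 z 285.4 | h -134.9 v 252.0 | Fx_c 0.7 Fy_c 0.1 Fz_c -0.1
```

View pics/wrist24.png

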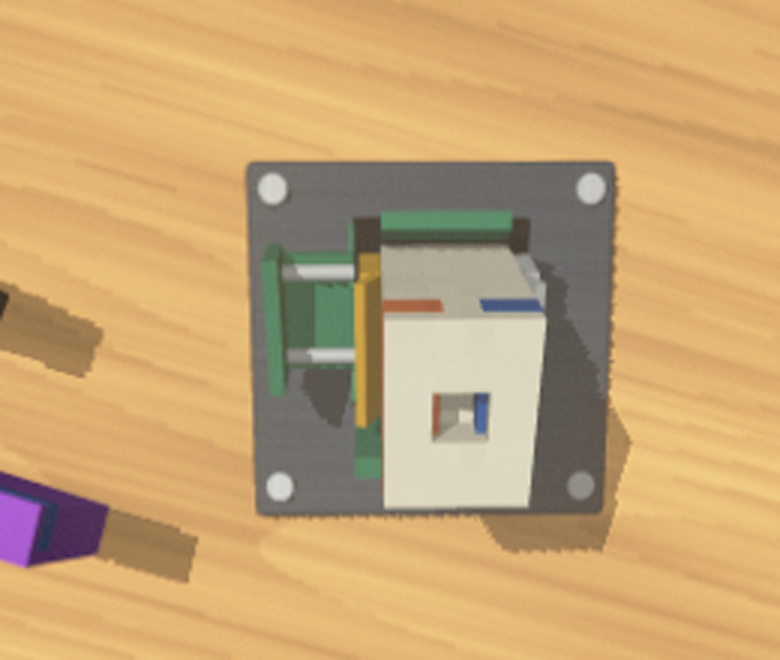

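View pics/side24.png

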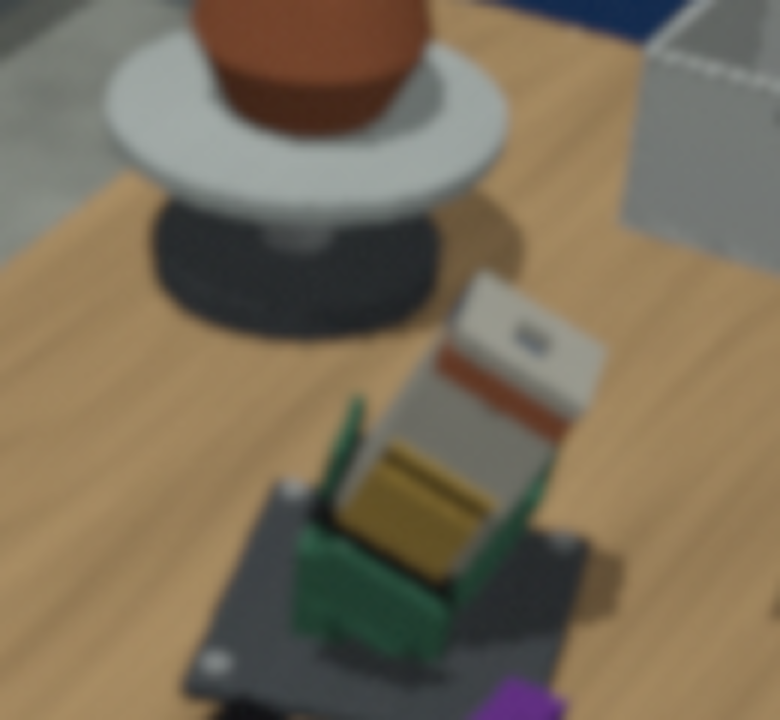

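View pics/top24.png

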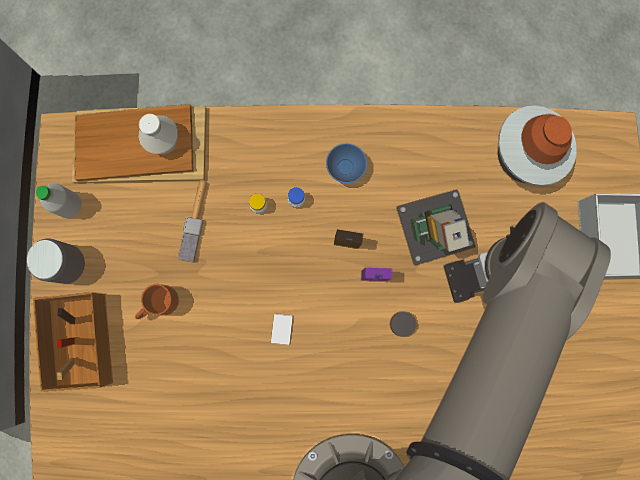

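Run:
```python
from stand import *
p=pickle.load(open("w24.pkl","rb"))
cr=lambda a:np.array(a,float)/3+[200,0]
t=cr([[382,320],[546,317],[528,507],[384,508]])
L=np.array([[30,24,100],[30,-24,100],[-30,-24,100],[-30,24,100]],float)
v0=np.array([.6343,-.2165,np.radians(15.7)])
def f(q):
    a=np.radians(q[3]);P=L.copy();X=P[:,0].copy();Z=P[:,2].copy()
    P[:,0]=np.cos(a)*X-np.sin(a)*Z+q[0];P[:,2]=np.sin(a)*X+np.cos(a)*Z+q[2];P[:,1]+=q[1]
    return (proj(p,world(v0,P))-t).ravel()
r=least_squares(f,[0,0,0,0.]);print("x,y,z offset mm, tilt err deg",r.x.round(1),r.fun.round(1))
for z in (-3,0,3): 
    q=least_squares(lambda w:f([w[0],w[1],z,0]),[0,0]);print(z,q.x.round(1),np.sqrt((q.fun**2).mean()).round(2))
```

```text
x,y,z offset mm, tilt err deg [-1.3 -0.3  2.8 -0.2] [ 0.3 -0.3 -0.1  0.4  0.1 -0.  -0.3  0. ]
-3 [-2.8 -0.9] 0.61
0 [-1.8 -0.6] 0.37
3 [-0.7 -0.3] 0.24
```

Run:
```python
from stand import *
S=eyes.grab_frame("side")
im=cv2.resize(S["pixels"][:,:,::-1],None,fx=6,fy=6,interpolation=cv2.INTER_CUBIC)
v0=np.array([.6343,-.2165,np.radians(15.7)])
for z,col in ((0,(0,0,255)),(5,(255,0,0))):
    for pts in ([[30,24,z],[30,24,100+z],[-30,24,100+z],[-30,24,z],[30,24,z]],[[30,24,100+z],[30,-24,100+z],[-30,-24,100+z],[-30,24,100+z]]):
        P=np.array(pts,float);P[:,0]-=1.3
        cv2.polylines(im,[np.round((proj(S,world(v0,P))+.5)*6-.5).astype(np.int32)],False,col,1)
cv2.imwrite("pics/side25.png",im[480:1200,1860:2640])
```

```text
(no output)
```

View pics/side25.png

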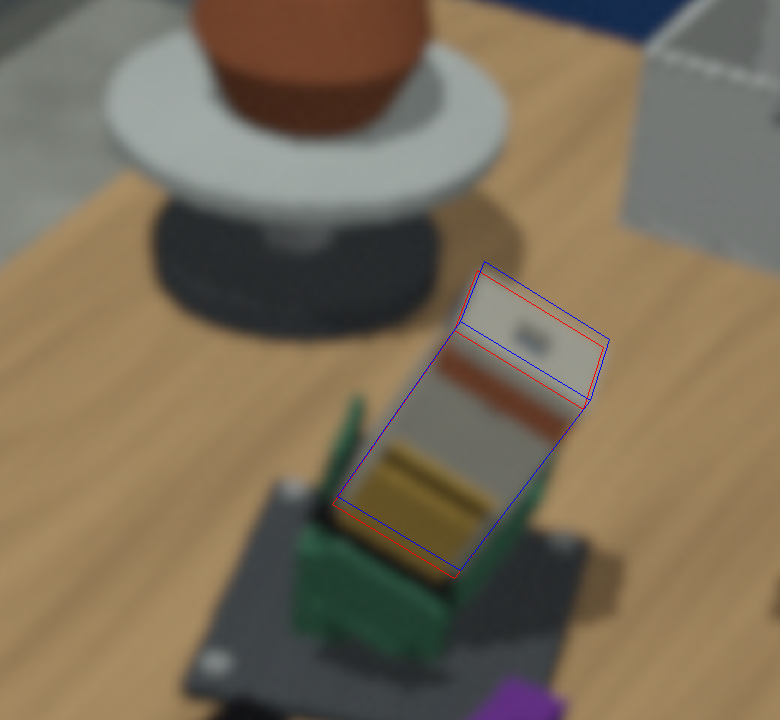

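```bash
python3 -c "
from bench import finish_job
print(finish_job())"
```

```text
the job is handed in; nothing more can be done
None
```

The closed mould is in the stand, pour hole up and foot on the toe rest. I handed the job in at about 27 s of the 72 s allowed.

**What I did:**
- **Turning the bump half:** it stood with its seam facing away from the socket half, not towards it as described. I took it by its ends and turned it half a turn in two grips.
- **Joining:** I slid it onto the socket half until the bumps seated, then squeezed the ends flush. I took the closed pair across the seam and lifted it.
- **Inserting:** the tool cannot tilt, so I let the mould pivot in the grip against the back slab to the 25° lean. I then pushed it down between the cheeks until the foot landed and pressed it home. Last I released it and backed off.

**Last checks:**
- **Seating:** the side view matches a fully seated mould. One wrist-camera fit put the foot 0.1 mm off home and the last one 2.8 mm, which is within that camera's depth error. The lean is within 0.2°.
- **Closure:** the seam looked closed in the pictures before lifting, on the way and after release.
- **Bystanders:** in the last top view they stand where they started, and nothing toppled.
- **Touching:** the gripper is clear of everything and the wrist force reads about zero.

**Not as planned:**
- **Landing push:** the first push after landing read about 29 N. I eased it to about 20 N, then held 12–13 N for well over half a second before letting go. If 29 N counts as ramming, this is the weak point.
- **Slip in the grip:** the mould slipped about 6 mm in the fingers during the tilt. It stayed closed and still seated.

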